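# Change over the flasks in the air-cooling block

### The arm

A 7-joint arm with a two-finger parallel gripper is mounted at the origin on the work surface. World frame = base frame: x ahead of the robot, y to its left, z up, the work surface at z = 0. Lengths are in m, angles in rad, forces in N, time in s.
With the tool pointing down it reaches from about 0.4 to 0.85 m from the base axis. Payload 10.4 kg.
Tool frame: the origin (TCP) lies at the very end of the fingers, on their centre line; the grasp point (between the pads) lies 19 mm behind it; x points along the fingers, z is the direction in which the jaws open and shut, and the axes are right-handed (so a half turn about x gives the same grasp; the last joint's range is limited). The gripper opens to 85 mm and grips with 20 to 120 N. Pads are 22 mm wide; open, the fingers measure 114 mm over their backs; the gripper's body (76 mm by 85 mm) begins 54 mm behind the grasp point. The pads swing forward as they close: fully open they stand 13 mm farther back than shut.
Start: joints at [1.226, 0.332, -0.065, 1.46, 0.022, 1.35, -0.088], TCP at [0.198, -0.593, 0.231] pointing down, gripper open.
Joint ranges: [-2.6, 2.6], [-0.5, 2.12], [-1.47, 1.34], [0.16, 2.42], [-1.27, 4.41], [0.06, 2.06], [-2.6, 2.6]. Speed limits (rad/s): [2.22, 2.22, 2.79, 2.79, 3.14, 3.14, 3.14].

### API

Orientations are given as a unit quaternion [x, y, z, w].
In Python, from workcell import get_obs, camera, camera_info, hand_in gives the robot as it stands.
- The arm moves only by the tool move_arm, never from a script. Its argument "motion" is text: rows parted by semicolons, each of 4 numbers parted by spaces: the shift along the world's x, y, z in m, then the turn about the world's z in rad. In form: tx ty tz spin; .... A call has 1 to 10 rows; each row is the pose to reach, as a shift and turn from the pose commanded when the call began; what a row does not reach only later rows make up. A row lasts 1/8 s, in which the tool goes at most 62.5 mm and 10.7 degrees, less where a joint would pass 70% of its speed; a pose out of reach is approached as far as the arm can. A call with a gripper value outside its range is refused whole. "grip" is the opening, from 0 (shut) to 1 (fully open), set as the call begins (left out, the last holds). The fingers move at their own pace and stop on an object; "force" is the grip in N (left out, the last holds). Time passes only in rows, so rows that repeat a pose let the fingers close. It gives the time, the measured TCP pose, the force and the opening at its end, in the units of the state.
- get_obs(): the state, without advancing time (a new reading comes with each control period).
- camera(name): name is "scene" or "top" or "wrist"; returns (picture, depth): 420x560x3 uint8, red, green, blue; 420x560 float32, m along the optical axis (not along the pixel's ray), 0 where there is no reading.
- camera_info(name): a dict with "camera_matrix" (3x3 intrinsics, pixels), "eye" and "attitude" of the camera in the world. Camera axes: x right, y up, looking along -z (the intrinsics and any distortion apply to the point x, -y, -z); pixel columns grow to the right and rows downward; lengths in m; the calibration is good to about 2 mm. The wrist camera is an equidistant fisheye: a pixel r from the principal point sees the ray r / f radians off the axis. A picture is of the moment at which its call begins: read the wrist's pose just before it. camera_info takes no time and is no camera call; for the wrist camera it gives the pose at the moment of the call.
- hand_in(): hands the job in, once; it reports no verdict.
The state is a dict: "clock": time; "joint_pos": joint angles; "joint_velocities": joint speeds; "tau": joint torques, N m; "position": TCP position; "ee_rot": TCP orientation; "ft_force": force on the tool from outside, world axes, zero at the start; "torque": the same for the moment, N m; "grip_width": opening from 0.0 (shut) to 1.0 (fully open).
Only numpy, scipy, OpenCV 4.12 (cv2) and the standard library are available. Lean on these libraries where they do the work, as an engineer would, in place of code of your own. Each camera call takes 0.05 s, during which the arm holds its last target.

### The job

Change over the flasks in the air-cooling block: first shut its air valve fully, and keep it shut while you stand the tall, cooled flasks from the block upright on the grey soldering board and every short flask from the bench upright in a pocket of its own in the block, fully down. When all that is done, open the valve to 60 degrees (the second mark after shut) and let go. Do not knock over the glass jar.

Things in the scene. Friction and masses are not known exactly. Their poses are not given: they have to be found in the camera images.
- block: aluminium air-cooling block fixed to the bench, 180 (x) x 250 (y) x 36 mm high, with six round pockets of 58 mm diameter, 24 mm deep (pocket floor 12 mm above the bench), in two rows (at x = -45 and +45 mm) of three (at y = -82, 0 and +82 mm) in its own frame; origin at the centre of its underside, z up. Its yaw is within 12 degrees of the world's. The brass valve stands at its +y end
- block_hole0 (a point): centre of the mouth of a pocket, level with the block's top (36 mm above the bench); block frame x -45, y -82 mm
- block_hole1 (a point): centre of the mouth of a pocket, level with the block's top (36 mm above the bench); block frame x -45, y 0 mm
- block_hole2 (a point): centre of the mouth of a pocket, level with the block's top (36 mm above the bench); block frame x -45, y 82 mm
- block_hole3 (a point): centre of the mouth of a pocket, level with the block's top (36 mm above the bench); block frame x 45, y -82 mm
- block_hole4 (a point): centre of the mouth of a pocket, level with the block's top (36 mm above the bench); block frame x 45, y 0 mm
- block_hole5 (a point): centre of the mouth of a pocket, level with the block's top (36 mm above the bench); block frame x 45, y 82 mm
- valve (a joint): angle of the air valve's handle, rad: 0 = shut, at a stop (pointer along the block's -x, toward the robot), growing counter-clockwise seen from above to 1.571 = fully open, also a stop (pointer toward the block, -y). The white scale plate under it has black marks at 0, 30, 60 and 90 degrees. It turns stiffly (0.15 N m) about a vertical axis and stays where it is left
- valve_grip (a point): on the handle's turning axis, at mid-height of the steel bar to pinch (bar 84 mm long, 16 wide, 28 high, 85 to 113 mm above the bench; this point 98 mm up), at block frame x -40, y 195 mm. Its x axis runs along the bar, away from the pointed end. Below the bar is a round scale plate, 136 mm across, its top 73 mm above the bench
- valve_tip (a point): 48 mm from the axis, at the bar's pointed end, 98 mm above the bench; the other end is cut square. A thin dark needle under this end reaches out over the marks, 58 mm from the axis
- flask0: short casting flask: plain steel cylinder with a plaster top, 50 mm diameter, 65 mm tall, about 0.25 to 0.5 kg, standing on the bench (some may be absent); origin at the centre of its underside, z up along its axis
- flask1: short casting flask: plain steel cylinder with a plaster top, 50 mm diameter, 65 mm tall, about 0.25 to 0.5 kg, standing on the bench (some may be absent); origin at the centre of its underside, z up along its axis
- flask2: short casting flask: plain steel cylinder with a plaster top, 50 mm diameter, 65 mm tall, about 0.25 to 0.5 kg, standing on the bench (some may be absent); origin at the centre of its underside, z up along its axis
- flask3: short casting flask: plain steel cylinder with a plaster top, 50 mm diameter, 65 mm tall, about 0.25 to 0.5 kg, standing on the bench (some may be absent); origin at the centre of its underside, z up along its axis
- flask4: short casting flask: plain steel cylinder with a plaster top, 50 mm diameter, 65 mm tall, about 0.25 to 0.5 kg, standing on the bench (some may be absent); origin at the centre of its underside, z up along its axis
- tall0: tall casting flask, cooled: plain steel cylinder with a plaster top, 50 mm diameter, 90 mm tall, about 0.5 kg, standing in a pocket of the block (some absent); origin at the centre of its underside, z up along its axis
- tall1: tall casting flask, cooled: plain steel cylinder with a plaster top, 50 mm diameter, 90 mm tall, about 0.5 kg, standing in a pocket of the block (some absent); origin at the centre of its underside, z up along its axis
- tall2: tall casting flask, cooled: plain steel cylinder with a plaster top, 50 mm diameter, 90 mm tall, about 0.5 kg, standing in a pocket of the block (some absent); origin at the centre of its underside, z up along its axis
- board: grey soldering board lying fixed on the bench, 200 (x) x 130 (y) x 15 mm thick, nearly square to the world; origin at the centre of its underside, its top 15 mm up
- jar: glass jar with a dark lid, 52 mm diameter, 75 mm tall, standing among the short flasks; origin at the centre of its underside

How it is judged:
By the outcome, as a careful person would: the job done as asked, in the order asked, and still so for the second after the job is handed in, with the robot touching nothing.
Of flask0, flask1, flask2, flask3, flask4 only 3 to 5 are there at a start; the rules pass over those that are not, and their reading is None.
Of tall0, tall1, tall2 only 2 to 3 are there at a start; the rules pass over those that are not, and their reading is None.
At some moment in a run one of flask0, flask1, flask2, flask3, flask4 may be knocked a few centimetres aside while the robot is not near it.
It also fails if it takes over 210 s, if anything falls off the work surface, if the arm or the gripper's body presses on something with over 40 N, if the wrist force passes 120 N, or if a joint passes its speed limit or range.

## Working session

There is one attempt and no reset: what is moved stays moved. The work goes in short steps, Python scripts to look and compute and a tool call to move; the robot and the scene stay as the last step left them, time stands still between calls to the robot, and variables do not carry over. Pictures are saved under pics/ and viewed, and the job is handed in when it is done.

Besides the shell and the picture viewer there is one more tool, called as a command line: name --argument value ..., lists and objects as JSON in quotes. move_arm: Moves the arm, as the interface text tells. Its arguments: {"type":"object","properties":{"motion":{"type":"string"},"grip":{"type":"number"},"force":{"type":"number"}},"required":["motion"]}

```bash
ls; mkdir -p pics; python3 - <<'E'
from workcell import *
import cv2
print(get_obs())
for n in ["scene","top","wrist"]:
    print(n,camera_info(n))
    p,d=camera(n); cv2.imwrite(f"pics/{n}0.png",p[:,:,::-1])
    import numpy as np; np.save(f"pics/{n}0d.npy",d)
E
```

```text
pics
{'clock': 0.0, 'joint_pos': array([ 1.22640031,  0.33286299, -0.0646862 ,  1.46097152,  0.02161922,
        1.34988402, -0.08851931]), 'joint_velocities': array([-0.0001243 , -0.00115624, -0.00164773, -0.00042943,  0.0001379 ,
        0.00107634, -0.00065185]), 'tau': array([-1.35674276e-03, -6.25447440e+01,  4.81367391e-02, -3.91603267e+01,
        1.60418241e-02,  1.00167838e-02,  2.53716536e-05]), 'position': array([ 0.19752871, -0.5925612 ,  0.23050702]), 'ee_rot': array([ 0.41371039,  0.57407074, -0.41317227,  0.57321477]), 'ft_force': array([ 0.05190554, -0.39108774, -0.34209577]), 'torque': array([-0.0160334 , -0.03298184, -0.05916289]), 'grip_width': 0.9977068690181813}
scene {'camera_matrix': array([[413.98822661,   0.        , 283.66202797],
       [  0.        , 413.98822661, 207.61062086],
       [  0.        ,   0.        ,   1.        ]]), 'eye': array([ 0.92556103, -0.57806236,  0.9146559 ]), 'attitude': array([0.319302  , 0.08977902, 0.27369702, 0.90281554])}
top {'camera_matrix': array([[456.81590593,   0.        , 278.79884538],
       [  0.        , 456.81590593, 198.47320387],
       [  0.        ,   0.        ,   1.        ]]), 'eye': array([ 0.35876025, -0.03023273,  1.32601877]), 'attitude': array([-0.06099952,  0.04559673,  0.70987916, -0.70019395])}
wrist {'camera_matrix': array([[325.1922621 ,   0.        , 276.24920584],
       [  0.        , 325.1922621 , 206.85245426],
       [  0.        ,   0.        ,   1.        ]]), 'eye': array([ 0.26413186, -0.5699555 ,  0.37271434]), 'attitude': array([-0.11252062,  0.08170754, -0.57859478,  0.80367349])}
```

View pics/scene0.png

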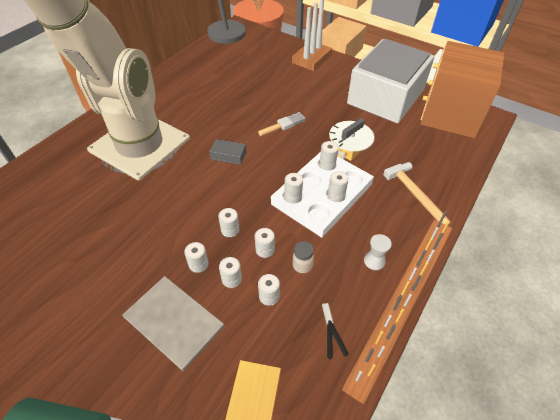

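View pics/top0.png

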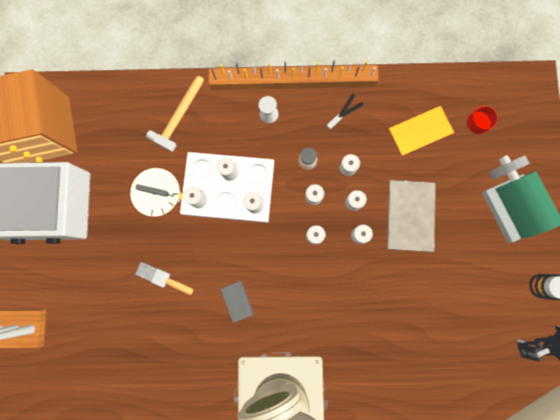

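View pics/wrist0.png

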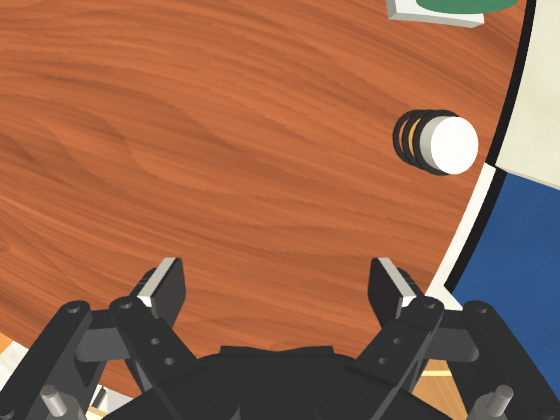

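The scene has 5 short flasks around top-camera px (315–363, 163–234), the jar at (308,158), 3 talls in the block at (227,167), (193,197) and (253,203), the board at (412,215), and the valve at (155,192).

```bash
cat > h.py <<'E'
from workcell import *
import cv2, numpy as np
from scipy.spatial.transform import Rotation as R
def ray(name,uv,info=None):
    ci=info or camera_info(name); K=ci["camera_matrix"]; uv=np.atleast_2d(uv).astype(float)
    x=(uv[:,0]-K[0,2])/K[0,0]; y=(uv[:,1]-K[1,2])/K[1,1]
    if name=="wrist":
        th=np.hypot(x,y); s=np.where(th>1e-9,np.sin(th)/np.maximum(th,1e-9),1)
        d=np.stack([x*s,-y*s,-np.cos(th)],1)
    else: d=np.stack([x,-y,-np.ones_like(x)],1)
    return ci["eye"],R.from_quat(ci["attitude"]).apply(d)
def onplane(name,uv,z,info=None):
    e,d=ray(name,uv,info); t=(z-e[2])/d[:,2]
    return e+d*t[:,None]
def cloud(name,depth,info=None):
    h,w=depth.shape; v,u=np.mgrid[:h,:w]
    e,d=ray(name,np.stack([u.ravel(),v.ravel()],1),info)
    if name!="wrist": P=e+d*depth.ravel()[:,None]
    else:
        ax=-d@R.from_quat((info or camera_info(name))["attitude"]).as_matrix()[:,2]
        P=e+d*(depth.ravel()/ax)[:,None]
    return P.reshape(h,w,3)
def proj(name,P,info=None):
    ci=info or camera_info(name); K=ci["camera_matrix"]
    c=R.from_quat(ci["attitude"]).inv().apply(np.atleast_2d(P)-ci["eye"]); 
    x,y,z=c[:,0],-c[:,1],-c[:,2]
    if name=="wrist":
        r=np.hypot(x,y); th=np.arctan2(r,z); k=th/np.maximum(r,1e-9); x,y=x*k,y*k
    else: x,y=x/z,y/z
    return np.stack([x*K[0,0]+K[0,2],y*K[1,1]+K[1,2]],1)
def snap(name,fn=None):
    info=camera_info(name); p,d=camera(name)
    if fn: cv2.imwrite(f"pics/{fn}.png",p[:,:,::-1])
    return p,d,info
E
cat > tops.py <<'E'
from h import *
import sys
def tops(fn=None):
    p,d,info=snap("top",fn); P=cloud("top",d,info); z=P[:,:,2]
    out=[]
    for lo,hi,zt in [(0.05,0.071,0.065),(0.071,0.083,.075),(0.083,0.14,0.102)]:
        m=((z>lo)&(z<hi)&(P[:,:,0]<.85)&(P[:,:,0]>.25)&(abs(P[:,:,1])<.55)).astype(np.uint8)
        n,l,s,c=cv2.connectedComponentsWithStats(m,connectivity=4)
        for i in range(1,n):
            if s[i,4]>120:
                cn,_=cv2.findContours((l==i).astype(np.uint8),cv2.RETR_EXTERNAL,cv2.CHAIN_APPROX_NONE)
                (cx,cy),r=cv2.minEnclosingCircle(cn[0]); q=onplane("top",[[cx,cy]],zt,info)[0]; q2=onplane("top",[c[i]],zt,info)[0]
                zz=np.median(z[l==i]); out.append((zt,q2,zz))
                print(zt,np.round(c[i],1),s[i,4],"r",round(r,1),"xy",np.round(q[:2],4),np.round(q2[:2],4),"z",round(zz,4),np.median(p[l==i],axis=0))
    return p,P,info
if __name__=="__main__":
    p,P,info=tops()
    cv2.imwrite("pics/topzoom.png",cv2.resize(p[140:260,120:320,::-1],None,fx=4,fy=4,interpolation=cv2.INTER_CUBIC))
E
python3 tops.py
```

```text
0.065 [349.8 162.8] 248 r 9.2 xy [ 0.6498 -0.2044] [ 0.6491 -0.2051] z 0.064 [251.5 243.  229. ]
0.065 [314.2 193.1] 253 r 9.1 xy [ 0.5644 -0.1029] [ 0.5643 -0.1028] z 0.0644 [252. 244. 230.]
0.065 [356.1 199.1] 259 r 9.2 xy [ 0.5459 -0.2186] [ 0.5456 -0.2189] z 0.0646 [252. 244. 229.]
0.065 [362.3 233.5] 261 r 9.2 xy [ 0.4498 -0.2319] [ 0.4499 -0.2322] z 0.0643 [252. 245. 230.]
0.065 [315.3 234.2] 257 r 9.0 xy [ 0.4496 -0.1033] [ 0.4495 -0.1033] z 0.0645 [253. 245. 231.]
0.075 [307.8 155.3] 179 r 8.1 xy [ 0.6707 -0.0874] [ 0.6706 -0.0871] z 0.0742 [126. 124. 119.]
0.075 [162.4 178.4] 165 r 12.1 xy [0.6163 0.3228] [0.6111 0.3219] z 0.0729 [253. 253. 243.]
0.102 [268.4 104.3] 128 r 8.3 xy [0.8128 0.0245] [0.8122 0.0213] z 0.0854 [235.  233.  224.5]
0.102 [225.2 166.3] 267 r 9.4 xy [0.6367 0.1411] [0.6367 0.1415] z 0.101 [251. 244. 231.]
0.102 [151.4 190.1] 221 r 17.2 xy [0.5739 0.3435] [0.5737 0.3438] z 0.1103 [129. 127. 123.]
0.102 [192.  195.5] 275 r 9.5 xy [0.5556 0.2319] [0.5569 0.2318] z 0.1015 [250. 244. 231.]
0.102 [251.6 201. ] 274 r 9.4 xy [0.5395 0.0686] [0.5394 0.0691] z 0.1012 [251. 244. 231.]
```

View pics/topzoom.png

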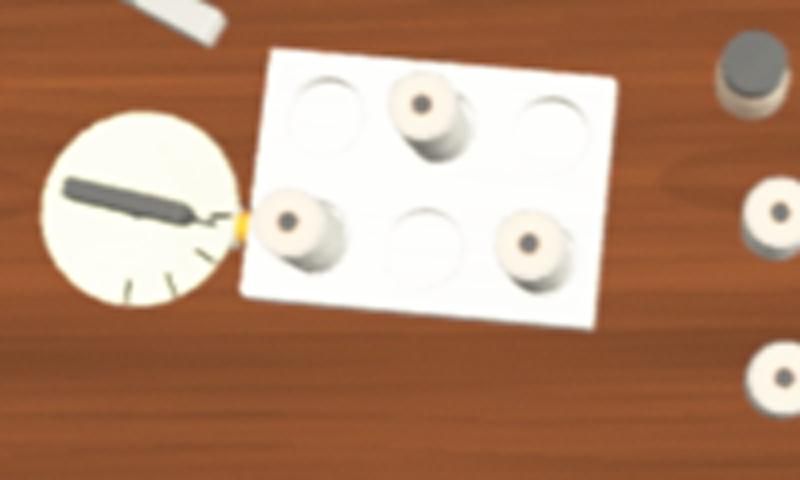

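```bash
cat > blk.py <<'E'
from h import *
p,d,info=snap("top"); P=cloud("top",d,info)
z=P[:,:,2]
def rect(m,zt,nm):
    n,l,s,c=cv2.connectedComponentsWithStats(m.astype(np.uint8)); i=1+np.argmax(s[1:,4])
    cn,_=cv2.findContours((l==i).astype(np.uint8),cv2.RETR_EXTERNAL,cv2.CHAIN_APPROX_NONE)
    w=onplane("top",cn[0][:,0,:],zt,info)[:,:2].astype(np.float32)
    r=cv2.minAreaRect(w*1000); print(nm,s[i],r)
    b=cv2.boxPoints(r); print(np.round(b/1000,4).tolist())
X,Y=P[:,:,0],P[:,:,1]
rect((z>.03)&(z<.042)&(X>.4)&(X<.75)&(Y>0)&(Y<.35)|(z>.09)&(Y<.26)&(Y>.02)&(X<.7)&(X>.5),.036,"block")
rect((z>.010)&(z<.02)&(X>.4)&(X<.75)&(Y<-.2),.015,"board")
hsv=cv2.cvtColor(p,cv2.COLOR_RGB2HSV)
m=(hsv[:,:,1]<60)&(hsv[:,:,2]>200)&(X>.45)&(X<.75)&(Y>0)&(Y<.31)&(z<.06); rect(m,.036,"blockcol")
m=(hsv[:,:,1]<60)&(X>.4)&(X<.75)&(Y<-.25)&(Y>-.5)&(z<.025); rect(m,.015,"boardcol")
E
python3 blk.py
```

```text
block [ 177  153   96   69 3947] ((594.1235961914062, 153.04257202148438), (262.9556579589844, 180.24502563476562), 83.89244842529297)
[[0.49050000309944153, 0.03189999982714653], [0.669700026512146, 0.01269999984651804], [0.697700023651123, 0.2741999924182892], [0.5184999704360962, 0.29339998960494995]]
board [ 387  180   48   72 2916] ((504.12591552734375, -380.94342041015625), (130.7004852294922, 200.00013732910156), 85.24993896484375)
[[0.39910000562667847, -0.43779999017715454], [0.5983999967575073, -0.4544000029563904], [0.6092000007629395, -0.32409998774528503], [0.4099000096321106, -0.3075000047683716]]
blockcol [ 180  152   94   70 4524] ((593.5386962890625, 144.9250946044922), (254.50653076171875, 183.1196746826172), 83.9736328125)
[[0.48910000920295715, 0.02800000086426735], [0.6711999773979187, 0.008799999952316284], [0.6980000138282776, 0.26190000772476196], [0.5157999992370605, 0.28110000491142273]]
boardcol [ 388  181   47   71 3101] ((504.02117919921875, -381.1982727050781), (129.42234802246094, 198.20669555664062), 85.29060363769531)
[[0.39989998936653137, -0.4375999867916107], [0.5975000262260437, -0.4537999927997589], [0.6080999970436096, -0.3248000144958496], [0.4106000065803528, -0.3086000084877014]]
```

```bash
cat > valve.py <<'E'
from h import *
p,d,info=snap("top"); P=cloud("top",d,info); X,Y,Z=P[:,:,0],P[:,:,1],P[:,:,2]
m=(Z>.09)&(X>.45)&(X<.7)&(Y>.27)&(Y<.45)&(p.max(2)<190)
v,u=np.nonzero(m); w=onplane("top",np.stack([u,v],1),.113,info)[:,:2]
c=w.mean(0); e=np.linalg.svd(w-c)[2][0]
e=e if e[0]*(-1)+e[1]*(-1)>0 else -e
h=np.degrees(np.arctan2(e[1],e[0])); print("bar c",c,"pointer heading",h,"valve deg",(h-180+6)%360, len(u))
o=get_obs(); r=R.from_quat(o["ee_rot"]).as_matrix(); print(o["position"],"x",r[:,0],"jaw heading",np.degrees(np.arctan2(r[1,2],r[0,2])),"j7",o["joint_pos"][6])
E
python3 valve.py
```

```text
bar c [0.57183747 0.33994998] pointer heading -104.30750891370431 valve deg 81.69249108629572 189
[ 0.19762861 -0.59281215  0.23105138] x [-1.60260882e-04  4.24917281e-04 -9.99999897e-01] jaw heading -71.56308543732784 j7 -0.08850150386176428
```

move_arm --motion "0.30 0.39 0.03 0.6;0.30 0.39 0.03 0.6;0.30 0.39 0.03 0.6;0.30 0.39 0.03 0.6;0.30 0.39 0.03 0.6;0.30 0.39 0.03 0.6;0.30 0.39 0.03 0.6;0.30 0.39 0.03 0.6;0.33 0.65 0.03 1.0;0.33 0.65 0.03 1.0" --grip 0.75 --force 60

```text
clock: 1.55
position: [0.5122, -0.0767, 0.2613]
ee_rot: [0.094, 0.701, -0.094, 0.701]
ft_force: [0.4, 0.0, 0.4]
grip_width: 0.752
```

move_arm --motion "0.06 0.35 0 0;0.06 0.35 0 0;0.06 0.35 0 0;0.06 0.35 0 0;0.06 0.35 0 0;0.06 0.35 0 0;0.06 0.35 0 0;0.06 0.35 0 0"

```text
clock: 2.55
position: [0.5722, 0.2706, 0.2611]
ee_rot: [0.097, 0.7, -0.097, 0.7]
ft_force: [-0.3, -1.5, -0.8]
grip_width: 0.754
```

```bash
cat > st.py <<'E'
from h import *
o=get_obs(); r=R.from_quat(o["ee_rot"]).as_matrix(); print(round(o["clock"],2),np.round(o["position"],4),"tilt",np.round(r[:2,0],4),"jaw",round(np.degrees(np.arctan2(r[1,2],r[0,2])),2),"j",np.round(o["joint_pos"],2),"F",np.round(o["ft_force"],1),"g",round(o["grip_width"]*85,1))
E
python3 st.py; python3 - <<'E'
from h import *
p,d,i=snap("wrist","w1"); p,d,i=snap("scene","s1")
E
```

```text
2.55 [0.5722 0.2706 0.2611] tilt [-0.0001 -0.0006] jaw -15.72 j [ 0.05  0.44 -0.78  1.36  0.31  1.46 -0.99] F [-0.3 -1.5 -0.8] g 64.1
```

View pics/w1.png

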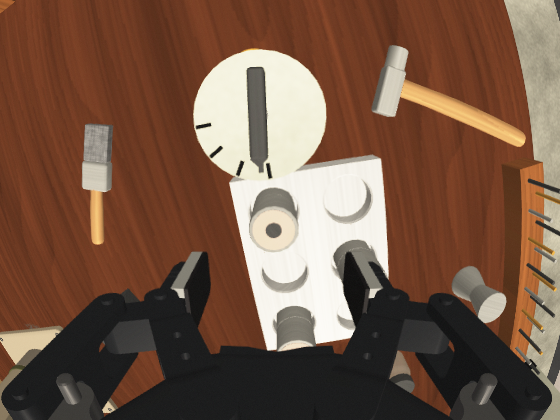

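The wrist view shows the plate centred at about (260,115), the bar running vertically (256,70–165), and the block with tall2's top at (273,230). I'll measure all three.

```bash
python3 - <<'E'
from h import *
p,d,info=snap("wrist"); P=cloud("wrist",d,info); X,Y,Z=P[:,:,0],P[:,:,1],P[:,:,2]
def circ(w):
    A=np.c_[2*w,np.ones(len(w))]; s=np.linalg.lstsq(A,(w**2).sum(1),rcond=None)[0]; return s[:2],np.sqrt(s[2]+s[:2]@s[:2])
m=((Z>.066)&(Z<.125)&(Y>.26)&(Y<.46)&(X>.48)&(X<.67)&(np.mgrid[:420,:560][0]<240)).astype(np.uint8)
n,l,s,c=cv2.connectedComponentsWithStats(m); i=1+np.argmax(s[1:,4]); 
cn,_=cv2.findContours((l==i).astype(np.uint8),cv2.RETR_EXTERNAL,cv2.CHAIN_APPROX_NONE)
w=onplane("wrist",cn[0][:,0],.073,info)[:,:2]; print("plate",circ(w),s[i])
b=(Z>.1)&(l==i); v,u=np.nonzero(b); w=onplane("wrist",np.stack([u,v],1),.113,info)[:,:2]
r=cv2.minAreaRect((w*1000).astype(np.float32)); print("bar",r, len(w))
c0=w.mean(0); e=np.linalg.svd(w-c0)[2][0]; h=np.degrees(np.arctan2(-abs(e[1]),e[0]*-np.sign(e[1]))); print(c0,h,(h-180+6)%360)
# tall top
m=((Z>.095)&(Z<.108)&(Y>.19)&(Y<.27)&(X>.52)&(X<.6)).astype(np.uint8)
n,l,s,c=cv2.connectedComponentsWithStats(m); i=1+np.argmax(s[1:,4])
cn,_=cv2.findContours((l==i).astype(np.uint8),cv2.RETR_EXTERNAL,cv2.CHAIN_APPROX_NONE)
w=onplane("wrist",cn[0][:,0],.102,info)[:,:2]; print("tall2",circ(w),s[i])
# floor of pockets & block far edge
m=((Z>.028)&(Z<.044)&(Y>.0)&(Y<.33)&(X>.45)&(X<.73))
cv2.imwrite("pics/m.png",m.astype(np.uint8)*255)
E
```

```text
plate (array([0.57485774, 0.34464794]), np.float64(0.06712172267967396)) [  192    48   134   132 13606]
bar ((574.5326538085938, 342.6759033203125), (90.55843353271484, 16.396770477294922), 76.46249389648438) 1741
[0.57502799 0.34405489] -103.72494918231452 82.2750508176855
tall2 (array([0.55932779, 0.2347257 ]), np.float64(0.02465273388410903)) [ 248  203   50   49 1912]
```

View pics/m.png

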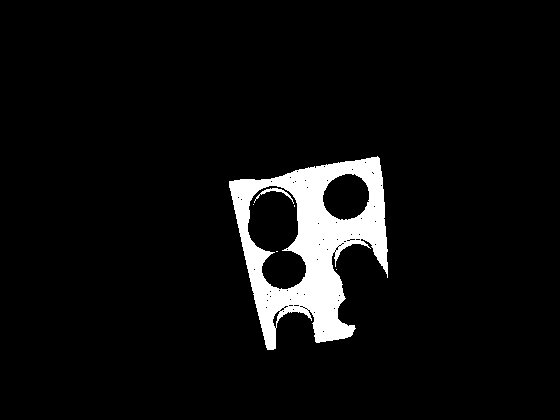

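```bash
cat > holes.py <<'E'
from h import *
def circ(w):
    A=np.c_[2*w,np.ones(len(w))]; s=np.linalg.lstsq(A,(w**2).sum(1),rcond=None)[0]; return s[:2],np.sqrt(s[2]+s[:2]@s[:2])
p,d,info=snap("wrist"); P=cloud("wrist",d,info); X,Y,Z=P[:,:,0],P[:,:,1],P[:,:,2]
m=((Z>-.01)&(Z<.030)&(Y>.03)&(Y<.27)&(X>.5)&(X<.7)).astype(np.uint8)
n,l,s,c=cv2.connectedComponentsWithStats(m,connectivity=4)
for i in range(1,n):
    if s[i,4]<600: continue
    cn,_=cv2.findContours((l==i).astype(np.uint8),cv2.RETR_EXTERNAL,cv2.CHAIN_APPROX_NONE)
    w=onplane("wrist",cn[0][:,0],.036,info)[:,:2]; print("hole",circ(w),s[i])
E
python3 holes.py
```

```text
hole (array([0.64657696, 0.22490023]), np.float64(0.027555331883942037)) [ 323  174   47   46 1644]
hole (array([0.54982008, 0.153424  ]), np.float64(0.027171215017889775)) [ 262  250   44   40 1339]
```

move_arm --motion "0.002 0.037 0 0.03;0.002 0.074 0 0.03;0.002 0.074 -0.06 0.03;0.002 0.074 -0.12 0.03;0.002 0.074 -0.16 0.03;0.002 0.074 -0.178 0.03;0.002 0.074 -0.18 0.03;0.002 0.074 -0.18 0.03"

```text
clock: 3.75
position: [0.5749, 0.3458, 0.0833]
ee_rot: [0.087, 0.701, -0.086, 0.703]
ft_force: [-0.3, 0.4, 0.9]
grip_width: 0.747
```

move_arm --motion "0 0 0 0;0 0 0 0;0 0 0 0;0 0 0 0;0 0 0 0;0 0 0 0" --grip 0.1 --force 70

```text
clock: 4.5
position: [0.5749, 0.3453, 0.0822]
ee_rot: [0.086, 0.701, -0.086, 0.702]
ft_force: [2.9, -0.9, 5.2]
grip_width: 0.173
```

```bash
python3 st.py
```

```text
4.5 [0.5749 0.3453 0.0822] tilt [0.0019 0.0005] jaw -14.01 j [-0.1   0.66 -0.73  1.46  0.45  1.2  -1.14] F [ 2.9 -0.9  5.2] g 14.7
```

move_arm --motion "0 0 0 -0.16;0 0 0 -0.32;0 0 0 -0.48;0 0 0 -0.64;0 0 0 -0.8;0 0 0 -0.96;0 0 0 -1.12;0 0 0 -1.26;0 0 0 -1.38;0 0 0 -1.45"

```text
clock: 5.75
position: [0.5759, 0.3439, 0.0822]
ee_rot: [0.531, 0.466, -0.53, 0.468]
ft_force: [5.2, -4.7, 5.6]
grip_width: 0.173
```

```bash
python3 st.py; python3 - <<'E'
from h import *
print(get_obs()["torque"])
E
```

```text
5.75 [0.5759 0.3439 0.0822] tilt [ 0.0029 -0.0012] jaw -97.31 j [-0.28  0.58 -0.46  1.47  0.27  1.15 -2.48] F [ 5.2 -4.7  5.6] g 14.7
[-0.99988547 -0.9665529   0.92863003]
```

move_arm --motion "0 0 0 0;0 0 0 0;0 0 0 0.02;0 0 0 0.02"

```text
clock: 6.25
position: [0.5758, 0.3439, 0.0822]
ee_rot: [0.526, 0.472, -0.525, 0.474]
ft_force: [5.4, -4.2, 6.6]
grip_width: 0.182
```

```bash
python3 - <<'E'
from h import *
o=get_obs(); print(o["torque"],o["ft_force"],o["ee_rot"])
E
```

```text
[-7.96657983e-01 -9.48016977e-01 -6.90847227e-06] [ 5.39423543 -4.17840479  6.55783894] [ 0.52600899  0.47226447 -0.52498499  0.47399534]
```

move_arm --motion "0 0 0 0;0 0 0 0;0 0 0 0;0 0 0.03 0;0 0 0.09 0;0 0 0.15 0;0 0 0.2 0.15;0 0 0.2 0.3" --grip 0.75

```text
clock: 7.25
position: [0.5748, 0.3467, 0.2865]
ee_rot: [0.45, 0.547, -0.445, 0.549]
ft_force: [-0.7, -0.2, -1.0]
grip_width: 0.752
```

move_arm --motion "0 -0.06 0 0.18;0 -0.12 0 0.36;0.01 -0.18 0 0.54;0.01 -0.24 0 0.72;0.01 -0.25 0 0.9;0.01 -0.25 0 1.08;0.01 -0.25 0 1.26;0.01 -0.25 0 1.26;0.01 -0.25 0 1.26"

```text
clock: 8.38
position: [0.5839, 0.0954, 0.2813]
ee_rot: [0.042, 0.706, -0.042, 0.706]
ft_force: [-0.6, 0.7, -0.3]
grip_width: 0.753
```

```bash
python3 st.py; cat > blk2.py <<'E'
import sys
from h import *
from holes import circ
E
python3 - <<'E'
from h import *
snap("wrist","w2"); snap("top","t2")
im=cv2.imread("pics/t2.png"); cv2.imwrite("pics/t2z.png",cv2.resize(im[140:260,120:320],None,fx=4,fy=4,interpolation=cv2.INTER_CUBIC))
E
```

```text
8.38 [0.5839 0.0954 0.2813] tilt [-0.0001  0.0001] jaw -6.75 j [ 0.28  0.3  -0.65  1.45  0.18  1.45 -0.49] F [-0.6  0.7 -0.3] g 64.0
```

View pics/w2.png

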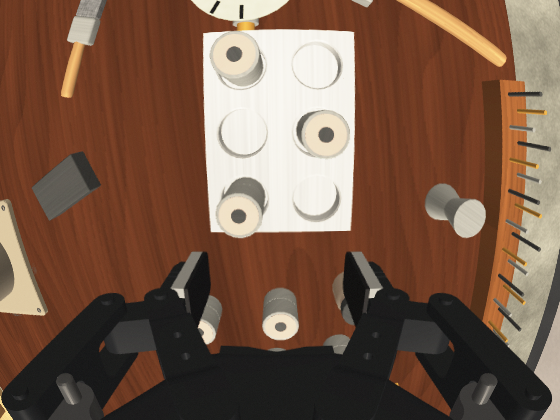

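View pics/t2z.png

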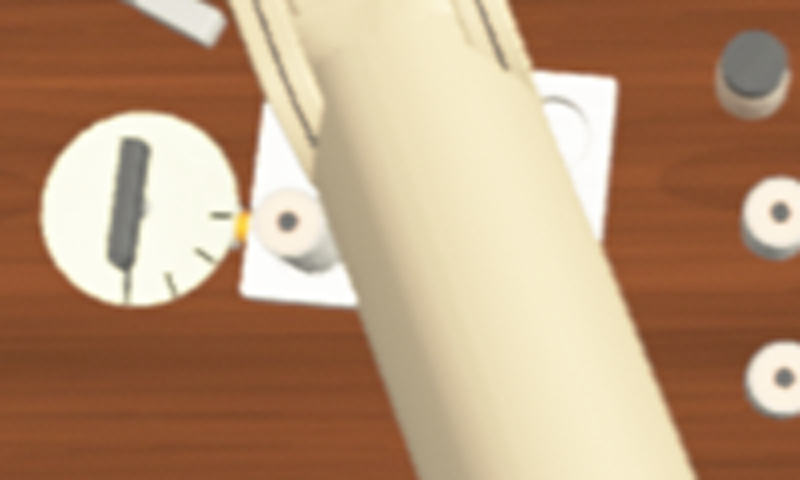

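The valve needle lies over the first mark at (128,295) in the zoomed picture, so it is shut. Next I measure the pockets and talls from this wrist view.

```bash
cat > meas.py <<'E'
from h import *
from scipy.optimize import least_squares
def circ(w):
    w=np.asarray(w)
    A=np.c_[2*w,np.ones(len(w))]; s=np.linalg.lstsq(A,(w**2).sum(1),rcond=None)[0]; return s[:2],np.sqrt(s[2]+s[:2]@s[:2])
def comps(m,zt,info,amin,name="wrist"):
    n,l,s,c=cv2.connectedComponentsWithStats(m.astype(np.uint8),connectivity=4); o=[]
    for i in range(1,n):
        if s[i,4]<amin: continue
        cn,_=cv2.findContours((l==i).astype(np.uint8),cv2.RETR_EXTERNAL,cv2.CHAIN_APPROX_NONE)
        w=onplane(name,cn[0][:,0],zt,info)[:,:2]; cc,r=circ(w); o.append((cc,r,s[i]))
    return o
if __name__=="__main__":
    import sys
    p,d,info=snap("wrist",sys.argv[1] if len(sys.argv)>1 else None); P=cloud("wrist",d,info); X,Y,Z=P[:,:,0],P[:,:,1],P[:,:,2]
    B=(X>.49)&(X<.7)&(Y>.0)&(Y<.3)
    V=np.mgrid[:420,:560][0]<250
    for nm,m,zt,rr in [("tall",(Z>.095)&(Z<.11)&(X>.3)&(X<.8)&(Y<.28),.102,.025),("hole",(Z>-.01)&(Z<.03)&B,.036,.029),("short",(Z>.058)&(Z<.071)&(X<.8)&(X>.3)&(Y<.0),.065,.025),("shortB",(Z>.071)&(Z<.083)&(X<.75)&(X>.3)&(Y<.27),.077,.025)]:
        for cc,r,s in comps(m,zt,info,300):
            if abs(r-rr)<.004: print(nm,np.round(cc,4),round(r,4),s.tolist())
E
python3 meas.py
```

```text
tall [0.5589 0.2325] 0.0243 [209, 31, 51, 48, 1882]
tall [0.6386 0.1426] 0.0243 [301, 110, 49, 49, 1903]
tall [0.5416 0.0704] 0.0248 [215, 191, 48, 47, 1743]
hole [0.6467 0.2225] 0.0277 [293, 42, 48, 46, 1711]
hole [0.5499 0.1513] 0.0278 [218, 109, 49, 47, 1746]
hole [0.6297 0.0616] 0.0273 [294, 176, 45, 43, 1524]
short [ 0.5662 -0.1013] 0.0252 [261, 309, 38, 31, 901]
```

move_arm --motion "-0.042 -0.025 0 0;-0.042 -0.025 -0.06 0;-0.042 -0.025 -0.12 0;-0.042 -0.025 -0.17 0;-0.042 -0.025 -0.21 0;-0.042 -0.025 -0.225 0;-0.042 -0.025 -0.225 0;-0.042 -0.025 -0.225 0"

```text
clock: 9.52
position: [0.5432, 0.0705, 0.0581]
ee_rot: [0.041, 0.705, -0.04, 0.707]
ft_force: [0.3, 0.8, 1.0]
grip_width: 0.75
```

move_arm --motion "0 0 0 0;0 0 0 0;0 0 0 0;0 0 0 0" --grip 0.4 --force 50

```text
clock: 10.02
position: [0.5427, 0.0705, 0.058]
ee_rot: [0.04, 0.705, -0.04, 0.707]
ft_force: [-3.3, 0.7, 7.3]
grip_width: 0.573
```

```bash
python3 st.py
```

```text
10.03 [0.5427 0.0705 0.058 ] tilt [ 0.002  -0.0001] jaw -6.54 j [ 0.31  0.4  -0.61  1.83  0.27  1.   -0.53] F [-3.3  0.7  7.3] g 48.7
```

move_arm --motion "0 0 0.03 0;0 0 0.08 0;0 0 0.14 0;0 -0.03 0.17 -0.15;0.01 -0.09 0.17 -0.3;0.01 -0.15 0.17 -0.48;0.02 -0.21 0.17 -0.66;0.02 -0.27 0.17 -0.84;0.02 -0.33 0.17 -1.0;0.02 -0.39 0.17 -1.1"

```text
clock: 11.28
position: [0.5616, -0.3215, 0.2266]
ee_rot: [0.404, 0.58, -0.405, 0.58]
ft_force: [1.9, -0.5, -4.4]
grip_width: 0.572
```

```bash
python3 st.py
```

```text
11.28 [ 0.5616 -0.3215  0.2266] tilt [ 0.0001 -0.0002] jaw -69.79 j [ 0.67  0.4  -0.29  1.39  0.12  1.37 -0.85] F [ 1.9 -0.5 -4.4] g 48.6
```

move_arm --motion "0.005 -0.06 0 -0.17;0.005 -0.065 0 -0.34;0.005 -0.065 -0.05 -0.44;0.005 -0.065 -0.1 -0.44;0.005 -0.065 -0.14 -0.44;0.005 -0.065 -0.155 -0.44;0.005 -0.065 -0.16 -0.44;0.005 -0.065 -0.164 -0.44;0.005 -0.065 -0.164 -0.44"

```text
clock: 12.4
position: [0.5676, -0.3851, 0.0636]
ee_rot: [0.521, 0.478, -0.52, 0.479]
ft_force: [0.6, -0.3, -4.9]
grip_width: 0.569
```

```bash
python3 st.py
```

```text
12.4 [ 0.5676 -0.3851  0.0636] tilt [ 0.0014 -0.001 ] jaw -94.77 j [ 0.66  0.6  -0.19  1.45  0.12  1.1  -1.2 ] F [ 0.6 -0.3 -4.9] g 48.4
```

Not in contact yet, so lower it gently, release and rise.

move_arm --motion "0 0 -0.002 0;0 0 -0.003 0;0 0 -0.003 0"

```text
clock: 12.78
position: [0.5678, -0.3851, 0.0611]
ee_rot: [0.521, 0.478, -0.52, 0.48]
ft_force: [-2.6, 1.1, 5.1]
grip_width: 0.571
```

```bash
python3 st.py
```

```text
12.78 [ 0.5678 -0.3851  0.0611] tilt [ 0.0018 -0.0012] jaw -94.76 j [ 0.66  0.6  -0.19  1.45  0.12  1.1  -1.2 ] F [-2.6  1.1  5.1] g 48.5
```

move_arm --motion "0 0 0 0;0 0 0 0;0 0 0 0;0 0 0.04 0;0 0 0.1 0;0 0 0.16 0.1;0 0.03 0.17 0.25" --grip 0.75

```text
clock: 13.65
position: [0.5678, -0.3578, 0.2346]
ee_rot: [0.457, 0.537, -0.457, 0.543]
ft_force: [0.4, -0.2, -1.0]
grip_width: 0.753
```

move_arm --motion "0.01 0.06 0 0.18;0.02 0.12 0 0.36;0.02 0.18 0 0.54;0.03 0.24 0 0.72;0.04 0.3 0 0.9;0.05 0.36 0 1.08;0.06 0.42 0 1.26;0.07 0.48 0 1.3;0.071 0.497 0 1.3;0.071 0.497 0 1.3"

```text
clock: 14.9
position: [0.6378, 0.1433, 0.2291]
ee_rot: [0.036, 0.706, -0.036, 0.706]
ft_force: [-0.4, -0.9, -0.1]
grip_width: 0.748
```

```bash
python3 st.py
```

```text
14.9 [0.6378 0.1433 0.2291] tilt [-0.0003  0.0002] jaw -5.86 j [ 0.16  0.47 -0.64  1.35  0.28  1.41 -0.57] F [-0.4 -0.9 -0.1] g 63.6
```

move_arm --motion "0.001 -0.001 -0.06 0;0.001 -0.001 -0.12 0;0.001 -0.001 -0.155 0;0.001 -0.001 -0.17 0;0.001 -0.001 -0.171 0;0.001 -0.001 -0.171 0"

```text
clock: 15.65
position: [0.6402, 0.141, 0.0602]
ee_rot: [0.037, 0.705, -0.037, 0.707]
ft_force: [-0.3, 0.4, 0.1]
grip_width: 0.752
```

move_arm --motion "0 0 0 0;0 0 0 0;0 0 0 0;0 0 0 0" --grip 0.4

```text
clock: 16.15
position: [0.6398, 0.1415, 0.0602]
ee_rot: [0.037, 0.705, -0.037, 0.707]
ft_force: [-2.6, -1.3, 6.1]
grip_width: 0.573
```

```bash
python3 st.py
```

```text
16.15 [0.6398 0.1415 0.0602] tilt [0.0024 0.0001] jaw -5.96 j [ 0.15  0.61 -0.59  1.53  0.37  1.11 -0.63] F [-2.6 -1.3  6.1] g 48.7
```

move_arm --motion "0 0 0.03 0;0 0 0.08 0;0 0 0.14 0;0 -0.03 0.17 -0.15;-0.02 -0.09 0.17 -0.3;-0.03 -0.15 0.17 -0.48;-0.05 -0.2 0.17 -0.66;-0.07 -0.26 0.17 -0.84;-0.08 -0.32 0.17 -1.0;-0.1 -0.38 0.17 -1.15"

```text
clock: 17.4
position: [0.5385, -0.2397, 0.2285]
ee_rot: [0.416, 0.572, -0.416, 0.572]
ft_force: [0.7, 0.6, -5.9]
grip_width: 0.574
```

move_arm --motion "-0.02 -0.06 0 -0.17;-0.03 -0.12 0 -0.34;-0.034 -0.141 0 -0.4;-0.034 -0.141 -0.05 -0.4;-0.034 -0.141 -0.1 -0.4;-0.034 -0.141 -0.14 -0.4;-0.034 -0.141 -0.155 -0.4;-0.034 -0.141 -0.161 -0.4;-0.034 -0.141 -0.164 -0.4;-0.034 -0.141 -0.164 -0.4"

```text
clock: 18.65
position: [0.5059, -0.3794, 0.0656]
ee_rot: [0.52, 0.478, -0.52, 0.479]
ft_force: [0.0, -0.2, -4.6]
grip_width: 0.579
```

```bash
python3 st.py
```

```text
18.65 [ 0.5059 -0.3794  0.0656] tilt [ 0.0016 -0.0012] jaw -94.76 j [ 0.72  0.49 -0.19  1.61  0.1   1.05 -1.16] F [ 0.  -0.2 -4.6] g 49.2
```

move_arm --motion "0 0 -0.002 0;0 0 -0.003 0;0 0 -0.003 0"

```text
clock: 19.02
position: [0.5061, -0.3795, 0.0632]
ee_rot: [0.521, 0.478, -0.52, 0.48]
ft_force: [-1.8, 2.5, 6.4]
grip_width: 0.57
```

```bash
python3 st.py
```

```text
19.02 [ 0.5061 -0.3795  0.0632] tilt [ 0.0018 -0.0014] jaw -94.77 j [ 0.72  0.49 -0.19  1.61  0.1   1.04 -1.16] F [-1.8  2.5  6.4] g 48.4
```

move_arm --motion "0 0 0 0;0 0 0 0;0 0 0 0;0 0 0.04 0;0 0 0.1 0;0 0 0.16 0.1;0 0.04 0.17 0.25;0 0.1 0.17 0.4;0 0.16 0.17 0.55" --grip 0.75

```text
clock: 20.15
position: [0.5052, -0.2174, 0.2316]
ee_rot: [0.369, 0.603, -0.369, 0.603]
ft_force: [0.4, 0.6, -0.2]
grip_width: 0.749
```

move_arm --motion "0.01 0.06 0 0.18;0.02 0.12 0 0.36;0.02 0.18 0 0.54;0.03 0.24 0 0.72;0.03 0.3 0 0.9;0.04 0.36 0 1.0;0.05 0.42 0 1.0;0.052 0.452 0 1.0;0.052 0.452 -0.03 1.0;0.052 0.452 -0.08 1.0"

```text
clock: 21.4
position: [0.5582, 0.2341, 0.1518]
ee_rot: [0.037, 0.705, -0.036, 0.707]
ft_force: [0.8, -0.3, -0.7]
grip_width: 0.748
```

```bash
python3 st.py
```

```text
21.4 [0.5582 0.2341 0.1518] tilt [0.0034 0.0014] jaw -5.92 j [ 0.08  0.43 -0.71  1.59  0.29  1.23 -0.78] F [ 0.8 -0.3 -0.7] g 63.6
```

move_arm --motion "0 -0.001 -0.05 0;0 -0.001 -0.08 0;0 -0.001 -0.092 0;0 -0.001 -0.092 0;0 -0.001 -0.092 0"

```text
clock: 22.02
position: [0.5581, 0.2324, 0.0609]
ee_rot: [0.037, 0.705, -0.036, 0.707]
ft_force: [-1.2, 0.4, 0.1]
grip_width: 0.746
```

move_arm --motion "0 0 0 0;0 0 0 0;0 0 0 0;0 0 0 0" --grip 0.4

```text
clock: 22.52
position: [0.5581, 0.2323, 0.0609]
ee_rot: [0.037, 0.705, -0.037, 0.707]
ft_force: [0.1, 0.1, 7.1]
grip_width: 0.572
```

```bash
python3 st.py
```

```text
22.52 [0.5581 0.2323 0.0609] tilt [0.0023 0.0007] jaw -5.97 j [ 0.05  0.53 -0.67  1.67  0.36  1.07 -0.83] F [0.1 0.1 7.1] g 48.6
```

move_arm --motion "0 0 0.03 0;0 0 0.08 0;0 0 0.14 0;0 -0.03 0.17 -0.15;-0.02 -0.09 0.17 -0.3;-0.03 -0.15 0.17 -0.48;-0.04 -0.21 0.17 -0.66;-0.05 -0.27 0.17 -0.84;-0.06 -0.33 0.17 -1.0;-0.07 -0.39 0.17 -1.15"

```text
clock: 23.78
position: [0.4863, -0.1597, 0.2294]
ee_rot: [0.416, 0.572, -0.416, 0.572]
ft_force: [1.0, 0.1, -5.1]
grip_width: 0.575
```

move_arm --motion "-0.01 -0.06 0 -0.17;-0.02 -0.12 0 -0.34;-0.03 -0.18 0 -0.4;-0.044 -0.217 0 -0.4;-0.044 -0.217 -0.05 -0.4;-0.044 -0.217 -0.1 -0.4;-0.044 -0.217 -0.14 -0.4;-0.044 -0.217 -0.158 -0.4;-0.044 -0.217 -0.164 -0.4;-0.044 -0.217 -0.164 -0.4"

```text
clock: 25.02
position: [0.4439, -0.3754, 0.0664]
ee_rot: [0.52, 0.478, -0.52, 0.479]
ft_force: [0.4, 0.3, -4.4]
grip_width: 0.574
```

```bash
python3 st.py
```

```text
25.02 [ 0.4439 -0.3754  0.0664] tilt [ 0.0012 -0.001 ] jaw -94.76 j [ 0.78  0.39 -0.19  1.75  0.08  1.01 -1.09] F [ 0.4  0.3 -4.4] g 48.8
```

move_arm --motion "0 0 -0.002 0;0 0 -0.003 0;0 0 -0.003 0"

```text
clock: 25.4
position: [0.444, -0.3756, 0.0639]
ee_rot: [0.52, 0.478, -0.52, 0.48]
ft_force: [-1.3, 1.5, 6.1]
grip_width: 0.577
```

```bash
python3 st.py
```

```text
25.4 [ 0.444  -0.3756  0.0639] tilt [ 0.0018 -0.0015] jaw -94.77 j [ 0.78  0.39 -0.19  1.75  0.09  1.   -1.09] F [-1.3  1.5  6.1] g 49.1
```

move_arm --motion "0 0 0 0;0 0 0 0;0 0 0 0;0 0 0.04 0;0 0 0.1 0;0 0 0.16 0.1;0.02 0.03 0.21 0.25;0.04 0.06 0.22 0.43;0.06 0.09 0.22 0.61;0.07 0.1 0.22 0.79" --grip 0.75

```text
clock: 26.65
position: [0.5146, -0.2725, 0.2827]
ee_rot: [0.293, 0.643, -0.293, 0.644]
ft_force: [-0.4, -0.8, 0.2]
grip_width: 0.752
```

move_arm --motion "0 0 0 0.18;0 0 0 0.36;0 0 0 0.54;0 0 0 0.72;0 0 0 0.76;0 0 0 0.76"

```text
clock: 27.4
position: [0.5132, -0.2751, 0.2822]
ee_rot: [0.037, 0.706, -0.037, 0.706]
ft_force: [0.3, -0.3, 0.4]
grip_width: 0.748
```

```bash
python3 st.py; python3 meas.py w3;python3 tops.py
```

```text
27.4 [ 0.5132 -0.2751  0.2822] tilt [0.     0.0001] jaw -5.99 j [ 0.77  0.25 -0.43  1.48  0.1   1.44  0.23] F [ 0.3 -0.3  0.4] g 63.6
tall [ 0.562 -0.381] 0.0234 [310, 253, 35, 42, 1170]
tall [ 0.5067 -0.3766] 0.0253 [258, 254, 44, 43, 1463]
tall [ 0.4468 -0.3743] 0.0244 [209, 257, 38, 42, 1287]
short [ 0.5654 -0.1049] 0.0244 [285, 5, 45, 42, 1472]
short [ 0.4509 -0.1051] 0.0245 [183, 17, 44, 42, 1432]
short [ 0.6494 -0.2071] 0.0246 [368, 89, 42, 43, 1393]
short [ 0.5468 -0.2207] 0.0239 [280, 106, 44, 45, 1530]
short [ 0.4511 -0.2338] 0.0242 [196, 128, 43, 44, 1479]
0.065 [349.9 162.9] 253 r 9.1 xy [ 0.6484 -0.2054] [ 0.6489 -0.2052] z 0.0644 [244. 233. 215.]
0.065 [314.2 193.1] 252 r 9.1 xy [ 0.5645 -0.1022] [ 0.5644 -0.1028] z 0.0644 [246. 233. 216.]
0.065 [356.  199.1] 261 r 9.2 xy [ 0.5459 -0.2186] [ 0.5456 -0.2187] z 0.0643 [244. 232. 215.]
0.065 [362.1 233.5] 269 r 9.2 xy [ 0.4496 -0.2318] [ 0.4497 -0.2319] z 0.0642 [246. 234. 217.]
0.065 [315.3 234.3] 255 r 9.1 xy [ 0.4495 -0.103 ] [ 0.4494 -0.1031] z 0.0644 [246. 235. 219.]
0.075 [308.  155.2] 176 r 8.2 xy [ 0.67   -0.0878] [ 0.6707 -0.0876] z 0.0742 [116. 114. 109.]
0.102 [267.1 104.4] 132 r 8.7 xy [0.8117 0.0252] [0.812  0.0249] z 0.0853 [224. 222. 210.]
0.102 [151.3 190.2] 269 r 16.7 xy [0.5725 0.3434] [0.5735 0.344 ] z 0.1092 [122. 121. 116.]
```

View pics/w3.png

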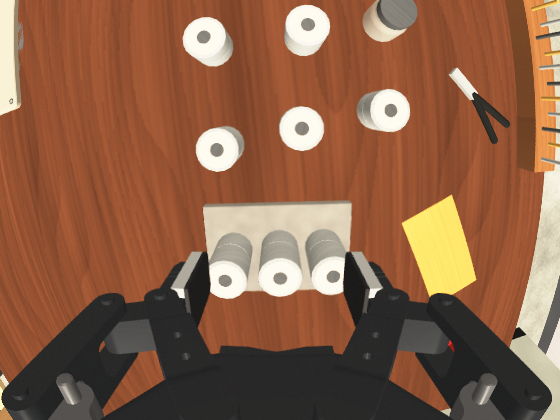

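Wrist and top readings differ by 2–3 mm. The talls on the board were centred by the jaws in both axes, so their true positions are known. I'll use them to calibrate the top camera once the arm is out of view.

move_arm --motion "0 0.06 0 0;0 0.12 0 0;0 0.18 0 0;0 0.24 0 0;0 0.3 0 0;0 0.36 0 0;0 0.36 0 0"

```text
clock: 28.38
position: [0.5124, 0.0907, 0.2828]
ee_rot: [0.035, 0.706, -0.033, 0.707]
ft_force: [-0.7, -0.6, 0.1]
grip_width: 0.749
```

```bash
python3 st.py; python3 - <<'E'
from h import *
from meas import comps
for k in range(2):
    p,d,info=snap("top","t3"); P=cloud("top",d,info); X,Y,Z=P[:,:,0],P[:,:,1],P[:,:,2]
    for lo,hi,zt in [(.05,.071,.065),(.095,.112,.105)]:
        for cc,r,s in comps((Z>lo)&(Z<hi)&(X>.35)&(X<.72)&(Y<-.05)&(Y>-.5),zt,info,150,"top"): print(zt,np.round(cc,4),round(r,4))
    for cc,r,s in comps((Z>-.01)&(Z<.03)&(X>.5)&(X<.68)&(Y>.03)&(Y<.27),.036,info,80,"top"): print("hole",np.round(cc,4),round(r,4))
E
```

```text
28.38 [0.5124 0.0907 0.2828] tilt [0.0008 0.0017] jaw -5.53 j [ 0.39  0.13 -0.71  1.62  0.08  1.42 -0.42] F [-0.7 -0.6  0.1] g 63.7
0.065 [ 0.6491 -0.205 ] 0.0243
0.065 [ 0.5642 -0.1029] 0.024
0.065 [ 0.5457 -0.219 ] 0.0242
0.065 [ 0.45   -0.2321] 0.024
0.065 [ 0.4496 -0.1032] 0.0236
0.105 [ 0.565  -0.3804] 0.0241
0.105 [ 0.5062 -0.3756] 0.024
0.105 [ 0.4443 -0.3731] 0.0241
hole [0.6286 0.0603] 0.0274
hole [0.5429 0.0596] 0.0195
0.065 [ 0.649  -0.2051] 0.0244
0.065 [ 0.5644 -0.1029] 0.024
0.065 [ 0.5456 -0.2189] 0.0243
0.065 [ 0.4498 -0.232 ] 0.024
0.065 [ 0.4496 -0.1032] 0.0237
0.105 [ 0.5651 -0.3803] 0.0243
0.105 [ 0.5062 -0.3753] 0.0242
0.105 [ 0.4444 -0.373 ] 0.0241
hole [0.6294 0.0597] 0.0272
hole [0.5431 0.0579] 0.0176
```

move_arm --motion "0.02 -0.06 0 -0.01;0.04 -0.12 0 -0.01;0.053 -0.18 0 -0.01;0.053 -0.196 -0.04 -0.01;0.053 -0.196 -0.1 -0.01;0.053 -0.196 -0.16 -0.01;0.053 -0.196 -0.21 -0.01;0.053 -0.196 -0.24 -0.01;0.053 -0.196 -0.252 -0.01;0.053 -0.196 -0.252 -0.01"

```text
clock: 29.72
position: [0.5661, -0.1119, 0.0303]
ee_rot: [0.041, 0.706, -0.041, 0.706]
ft_force: [-0.6, 0.7, 0.7]
grip_width: 0.75
```

move_arm --motion "0 0 0 0;0 0 0 0;0 0 0 0;0 0 0 0" --grip 0.4

```text
clock: 30.22
position: [0.5671, -0.1115, 0.032]
ee_rot: [0.04, 0.705, -0.041, 0.707]
ft_force: [-3.1, -0.9, 7.3]
grip_width: 0.573
```

```bash
python3 st.py; python3 - <<'E'
from h import *
snap("wrist","w4")
E
```

```text
30.23 [ 0.5671 -0.1115  0.032 ] tilt [ 0.002  -0.0011] jaw -6.55 j [ 0.53  0.47 -0.51  1.77  0.28  0.97 -0.2 ] F [-3.1 -0.9  7.3] g 48.7
```

View pics/w4.png

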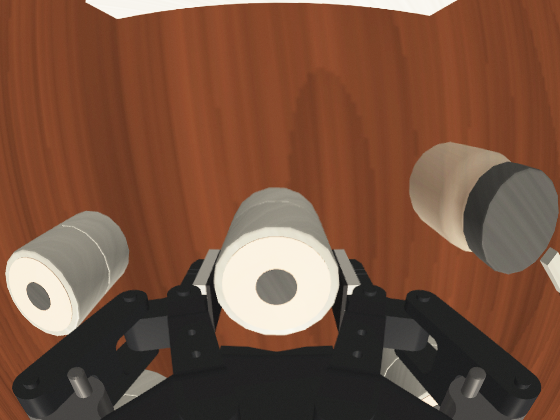

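The held flask's top is in view at (276,283), so its offset in the hand can be measured directly.

```bash
cat > held.py <<'E'
from meas import *
import sys
zt=float(sys.argv[1])  # top height of held flask
o=get_obs(); p,d,info=snap("wrist"); 
g=cv2.cvtColor(p,cv2.COLOR_RGB2HSV); P=cloud("wrist",d,info); Z=P[:,:,2]
m=(abs(Z-zt)<.008); m[:, :200]=0; m[:,350:]=0; m[:200]=0;m[350:]=0
for cc,r,s in comps(m,zt,info,1500): print("held",np.round(cc,4),round(r,4),s.tolist(),"minus TCP",np.round((cc-o["position"][:2])*1000,1), "medZ",np.median(Z[m]))
E
python3 held.py .065
```

```text
held [ 0.5678 -0.1042] 0.0271 [200, 219, 150, 116, 12781] minus TCP [0.7 7.3] medZ 0.06498519874753472
```

```bash
sed -i 's/m=(abs(Z-zt)<.008);/m=(abs(Z-zt)<.006)\&(p[:,:,0].astype(int)>p[:,:,2].astype(int)+12)|((abs(Z-zt)<.006)\&(np.hypot(P[:,:,0]-o["position"][0],P[:,:,1]-o["position"][1]-.006)<.015));/' held.py; python3 held.py .065
```

```text
held [ 0.5681 -0.1022] 0.0244 [214, 220, 126, 114, 11091] minus TCP [1.  9.3] medZ 0.06495940654838948
```

move_arm --motion "0 0 0 0;0 0 0 0;0 0.008 0 0;0 0.008 0 -0.17;0 0.008 0 -0.34;0 0.008 0 -0.51;0 0.008 0 -0.68;0 0.008 0 -0.85;0 0.008 0 -1.02;0 0.008 0 -1.19" --grip 0.85

```text
clock: 31.62
position: [0.5663, -0.1022, 0.0303]
ee_rot: [0.431, 0.561, -0.43, 0.561]
ft_force: [-0.4, 0.7, 0.4]
grip_width: 0.851
```

move_arm --motion "0 0 0 -0.17;0 0 0 -0.34;0 0 0 -0.37;0 0 0 -0.37"

```text
clock: 32.12
position: [0.5663, -0.1026, 0.0303]
ee_rot: [-0.524, -0.474, 0.524, -0.474]
ft_force: [0.1, -0.9, 0.5]
grip_width: 0.849
```

move_arm --motion "0 0 0 0;0 0 0 0;0 0 0 0;0 0 0 0;0 0 0 0" --grip 0.4

```text
clock: 32.75
position: [0.5665, -0.1033, 0.0307]
ee_rot: [0.525, 0.473, -0.525, 0.474]
ft_force: [-0.9, -1.7, 5.4]
grip_width: 0.57
```

```bash
python3 st.py; python3 held.py .065; python3 - <<'E'
from h import *
snap("wrist","w5")
E
```

```text
32.75 [ 0.5665 -0.1033  0.0307] tilt [ 0.0007 -0.0004] jaw -95.91 j [ 0.29  0.43 -0.23  1.79  0.12  0.94 -1.66] F [-0.9 -1.7  5.4] g 48.4
held [ 0.5699 -0.1031] 0.0247 [214, 234, 126, 113, 10841] minus TCP [3.4 0.2] medZ 0.06492674358993936
```

View pics/w5.png

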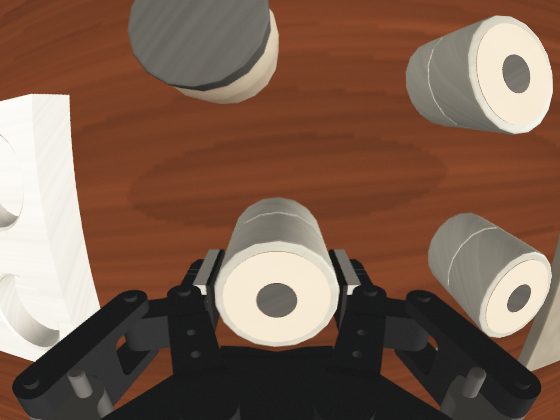

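move_arm --motion "0 0 0.03 0;0 0 0.08 0;0 0 0.12 0;0.02 0.05 0.12 0;0.04 0.11 0.12 0;0.063 0.163 0.12 0;0.063 0.163 0.12 0;0.063 0.163 0.08 0;0.063 0.163 0.05 0;0.063 0.163 0.05 0"

```text
clock: 34.1
position: [0.6266, 0.0592, 0.0769]
ee_rot: [-0.523, -0.475, 0.527, -0.472]
ft_force: [-0.3, -0.3, -3.3]
grip_width: 0.575
```

```bash
python3 st.py; python3 - <<'E'
from h import *
snap("wrist","w6")
E
```

```text
34.1 [0.6266 0.0592 0.0769] tilt [-0.0069 -0.0009] jaw -95.91 j [ 0.06  0.49 -0.3   1.6   0.16  1.09 -1.95] F [-0.3 -0.3 -3.3] g 48.8
```

View pics/w6.png

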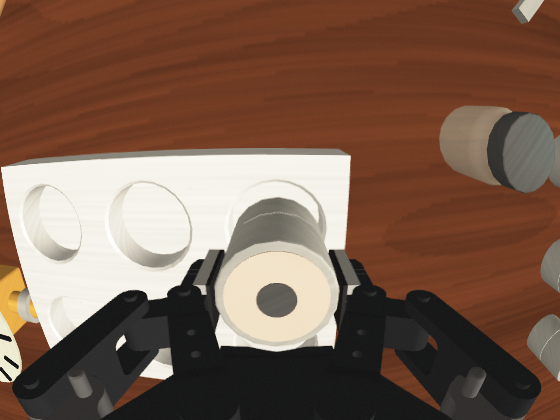

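move_arm --motion "0 0 0 0;0 0 0 0;0 0 -0.005 0;0 0 -0.008 0;0 0 -0.011 0;0 0 -0.014 0"

```text
clock: 34.9
position: [0.6292, 0.0599, 0.0661]
ee_rot: [-0.525, -0.474, 0.525, -0.474]
ft_force: [0.4, -0.2, -3.9]
grip_width: 0.573
```

```bash
python3 st.py
```

```text
34.9 [0.6292 0.0599 0.0661] tilt [-0.0002 -0.0001] jaw -95.92 j [ 0.06  0.5  -0.3   1.6   0.16  1.06 -1.95] F [ 0.4 -0.2 -3.9] g 48.7
```

move_arm --motion "0.001 0 -0.004 0;0.001 0 -0.008 0;0.001 0 -0.012 0;0.001 0 -0.012 0"

```text
clock: 35.4
position: [0.63, 0.0599, 0.0539]
ee_rot: [-0.525, -0.474, 0.525, -0.473]
ft_force: [0.3, 0.5, -4.3]
grip_width: 0.568
```

```bash
python3 st.py
```

```text
35.4 [0.63   0.0599 0.0539] tilt [-0.0007 -0.0002] jaw -95.91 j [ 0.06  0.52 -0.29  1.61  0.17  1.04 -1.96] F [ 0.3  0.5 -4.3] g 48.3
```

move_arm --motion "0 0 -0.004 0;0 0 -0.008 0;0 0 -0.01 0;0 0 -0.012 0;0 0 -0.012 0"

```text
clock: 36.02
position: [0.6304, 0.0599, 0.0428]
ee_rot: [0.525, 0.473, -0.525, 0.474]
ft_force: [-2.8, -0.6, 1.0]
grip_width: 0.572
```

```bash
python3 st.py; python3 held.py .077
```

```text
36.02 [0.6304 0.0599 0.0428] tilt [ 0.0004 -0.0001] jaw -95.92 j [ 0.06  0.53 -0.29  1.62  0.17  1.02 -1.96] F [-2.8 -0.6  1. ] g 48.7
held [0.6338 0.0602] 0.0247 [214, 234, 126, 113, 10825] minus TCP [3.4 0.2] medZ 0.07693660613834646
```

move_arm --motion "0 0 0 0;0 0 0 0;0 0 0 0;0 0 0.04 0;0 0 0.1 0;-0.02 -0.02 0.14 0.15;-0.06 -0.06 0.14 0.33;-0.1 -0.1 0.14 0.51;-0.14 -0.14 0.14 0.69;-0.18 -0.165 0.14 0.87" --grip 0.75

```text
clock: 37.33
position: [0.4489, -0.1069, 0.1825]
ee_rot: [0.275, 0.651, -0.275, 0.652]
ft_force: [-0.5, -0.5, 0.6]
grip_width: 0.75
```

move_arm --motion "0 0 0 0.18;0 0 0 0.36;0 0 0 0.54;0 0 0 0.7;0 0 0 0.7;0 0 0 0.7"

```text
clock: 38.08
position: [0.4503, -0.1051, 0.1824]
ee_rot: [0.038, 0.706, -0.038, 0.706]
ft_force: [0.2, -0.3, 1.5]
grip_width: 0.75
```

```bash
python3 st.py; python3 tops.py;  python3 - <<'E'
from h import *
snap("wrist","w7")
E
```

```text
38.08 [ 0.4503 -0.1051  0.1824] tilt [ 0.0003 -0.0001] jaw -6.17 j [ 0.47  0.03 -0.34  1.92  0.01  1.19  0.02] F [ 0.2 -0.3  1.5] g 63.7
0.065 [349.9 162.8] 250 r 9.0 xy [ 0.6489 -0.2054] [ 0.6492 -0.2052] z 0.064 [249. 238. 223.]
0.065 [365.3 233.6] 160 r 8.7 xy [ 0.4497 -0.2342] [ 0.4493 -0.2406] z 0.0639 [250.  240.5 224. ]
0.075 [308.  155.2] 189 r 8.2 xy [ 0.6712 -0.0873] [ 0.6709 -0.0875] z 0.0745 [121. 119. 114.]
0.075 [255.2 169.8] 238 r 8.8 xy [0.631  0.0609] [0.6313 0.0611] z 0.0762 [249. 240. 226.]
0.075 [168.9 185.4] 216 r 16.6 xy [0.5857 0.3038] [0.5909 0.3031] z 0.073 [251. 251. 237.]
0.075 [139.6 185.6] 123 r 10.3 xy [0.5949 0.3903] [0.5918 0.3858] z 0.073 [252. 252. 240.]
0.075 [145.7 205. ] 125 r 14.2 xy [0.538  0.3673] [0.5367 0.3667] z 0.0729 [252. 252. 241.]
0.102 [266.4 104.3] 134 r 8.6 xy [0.8117 0.0257] [0.8122 0.0269] z 0.0849 [229.5 227.  218. ]
0.102 [151.3 190.2] 271 r 16.7 xy [0.5725 0.3434] [0.5734 0.344 ] z 0.1095 [127. 127. 121.]
0.102 [417.6 189.2] 299 r 10.1 xy [ 0.5643 -0.3795] [ 0.5647 -0.3798] z 0.104 [246. 236. 221.]
0.102 [417.1 210.9] 302 r 10.1 xy [ 0.5063 -0.3748] [ 0.5057 -0.3751] z 0.1042 [247.  237.  222.5]
0.102 [417.3 233.9] 313 r 10.3 xy [ 0.4438 -0.3716] [ 0.4442 -0.3721] z 0.1041 [247. 237. 223.]
```

View pics/w7.png

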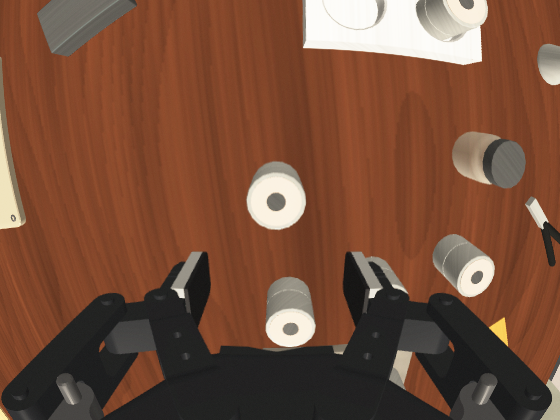

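move_arm --motion "0 0 -0.06 0;0 0 -0.11 0;0 0 -0.14 0;0 0 -0.15 0;0 0 -0.15 0;0 0 -0.15 0"

```text
clock: 38.92
position: [0.4513, -0.1053, 0.0337]
ee_rot: [0.037, 0.705, -0.037, 0.707]
ft_force: [0.3, -0.6, 0.5]
grip_width: 0.752
```

move_arm --motion "0 0 0 0;0 0 0 0;0 0 0 0;0 0 0 0" --grip 0.4

```text
clock: 39.42
position: [0.451, -0.1053, 0.0337]
ee_rot: [0.037, 0.706, -0.037, 0.707]
ft_force: [-2.6, 0.7, 8.7]
grip_width: 0.571
```

```bash
python3 st.py; python3 held.py .065
```

```text
39.42 [ 0.451  -0.1053  0.0337] tilt [ 0.0017 -0.0007] jaw -5.97 j [ 0.44  0.22 -0.34  2.07  0.1   0.86 -0.05] F [-2.6  0.7  8.7] g 48.5
held [ 0.4512 -0.1022] 0.0245 [216, 235, 121, 110, 10137] minus TCP [0.2 3.1] medZ 0.06492986326581202
```

move_arm --motion "0 0 0.03 0;0 0 0.08 0;0.02 0.03 0.12 0;0.06 0.08 0.12 0;0.1 0.13 0.12 0;0.14 0.18 0.12 0;0.17 0.225 0.12 0;0.188 0.247 0.12 0;0.188 0.247 0.12 0;0.188 0.247 0.07 0"

```text
clock: 40.72
position: [0.6409, 0.1421, 0.1057]
ee_rot: [0.038, 0.703, -0.036, 0.709]
ft_force: [0.6, -0.1, -4.7]
grip_width: 0.567
```

move_arm --motion "0 0 -0.015 0;0 0 -0.02 0;0 0 -0.025 0;0 0 -0.03 0;0 0 -0.035 0;0 0 -0.038 0;0 0 -0.038 0"

```text
clock: 41.6
position: [0.6381, 0.142, 0.0641]
ee_rot: [0.037, 0.706, -0.037, 0.706]
ft_force: [-0.9, 0.5, -3.9]
grip_width: 0.574
```

```bash
python3 st.py
```

```text
41.6 [0.6381 0.142  0.0641] tilt [-0.0003 -0.    ] jaw -5.96 j [ 0.04  0.57 -0.45  1.54  0.27  1.1  -0.57] F [-0.9  0.5 -3.9] g 48.8
```

move_arm --motion "0.001 -0.001 -0.005 0;0.001 -0.001 -0.01 0;0.001 -0.001 -0.014 0;0.001 -0.001 -0.017 0;0.001 -0.001 -0.02 0;0.001 -0.001 -0.02 0"

```text
clock: 42.35
position: [0.6392, 0.141, 0.0459]
ee_rot: [0.037, 0.706, -0.037, 0.706]
ft_force: [-7.6, -1.5, 10.7]
grip_width: 0.568
```

```bash
python3 st.py
```

```text
42.35 [0.6392 0.141  0.0459] tilt [ 0.0003 -0.0004] jaw -5.96 j [ 0.04  0.59 -0.44  1.55  0.28  1.07 -0.58] F [-7.6 -1.5 10.7] g 48.3
```

move_arm --motion "0 0 0 0;0 0 0 0;0 0 0 0;0 0 0.04 0;0 0 0.1 0;-0.01 -0.04 0.13 0;-0.03 -0.1 0.13 0;-0.04 -0.16 0.13 0;-0.05 -0.22 0.13 0;-0.07 -0.28 0.13 0" --grip 0.75

```text
clock: 43.6
position: [0.5692, -0.1403, 0.1745]
ee_rot: [0.037, 0.706, -0.037, 0.706]
ft_force: [0.3, -0.9, 0.1]
grip_width: 0.748
```

move_arm --motion "-0.01 -0.05 0 0;-0.022 -0.082 0 0;-0.022 -0.082 0 0;-0.022 -0.082 0 0"

```text
clock: 44.1
position: [0.5478, -0.2194, 0.1744]
ee_rot: [0.037, 0.706, -0.036, 0.706]
ft_force: [-0.2, -0.0, 0.6]
grip_width: 0.747
```

```bash
python3 st.py; python3 tops.py|head -8;  python3 - <<'E'
from h import *
snap("wrist","w8")
E
```

```text
44.1 [ 0.5478 -0.2194  0.1744] tilt [0.0004 0.0006] jaw -5.91 j [ 0.58  0.31 -0.34  1.62  0.11  1.23  0.12] F [-0.2 -0.   0.6] g 63.5
0.065 [356.3 151.6] 217 r 8.9 xy [ 0.6804 -0.2273] [ 0.6812 -0.2244] z 0.064 [245. 234. 219.]
0.065 [352.9 199.3] 150 r 9.1 xy [ 0.5458 -0.2172] [ 0.5452 -0.21  ] z 0.064 [243. 232. 215.]
0.075 [307.9 155.1] 188 r 8.1 xy [ 0.6707 -0.0874] [ 0.6709 -0.0872] z 0.0742 [121. 119. 114.]
0.075 [226.1 167.6] 236 r 8.9 xy [0.6389 0.1425] [0.639 0.143] z 0.0765 [249.  239.5 225. ]
0.075 [255.1 169.7] 238 r 8.9 xy [0.6314 0.0611] [0.6316 0.0614] z 0.0765 [249.  239.5 225. ]
0.075 [139.9 186. ] 211 r 14.3 xy [0.5943 0.3825] [0.5906 0.3847] z 0.0728 [252. 252. 240.]
0.075 [164.7 187.5] 177 r 14.8 xy [0.5904 0.3098] [0.5852 0.3147] z 0.0727 [251. 250. 237.]
0.102 [267.2 104.2] 161 r 8.7 xy [0.8117 0.0252] [0.8126 0.0246] z 0.0853 [229. 227. 218.]
```

View pics/w8.png

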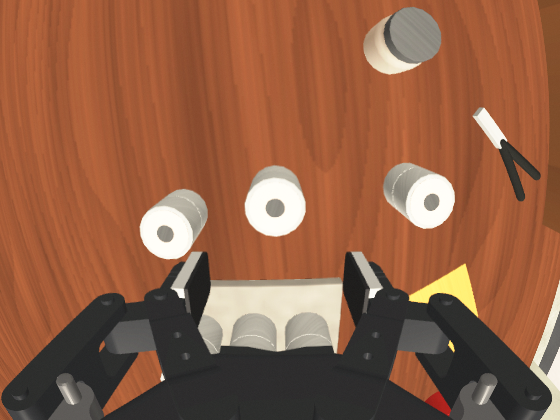

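Flask E has been knocked to about (0.681,-0.225). It's still upright and I'll re-measure it later. D sits where it was, so I'll take it now.

move_arm --motion "-0.001 -0.002 -0.06 0;-0.001 -0.002 -0.11 0;-0.001 -0.002 -0.135 0;-0.001 -0.002 -0.142 0;-0.001 -0.002 -0.142 0;-0.001 -0.002 -0.142 0"

```text
clock: 44.95
position: [0.5476, -0.2224, 0.0339]
ee_rot: [0.036, 0.705, -0.037, 0.707]
ft_force: [0.4, -1.1, -0.7]
grip_width: 0.752
```

move_arm --motion "0 0 0 0;0 0 0 0;0 0 0 0;0 0 0 0" --grip 0.4

```text
clock: 45.45
position: [0.5471, -0.2226, 0.0338]
ee_rot: [0.037, 0.706, -0.037, 0.707]
ft_force: [-1.9, 0.2, 6.4]
grip_width: 0.577
```

```bash
python3 st.py; python3 held.py .065
```

```text
45.45 [ 0.5471 -0.2226  0.0338] tilt [ 0.0017 -0.0008] jaw -5.97 j [ 0.57  0.46 -0.32  1.74  0.17  0.96  0.08] F [-1.9  0.2  6.4] g 49.0
held [ 0.5475 -0.2185] 0.0243 [215, 233, 123, 106, 10156] minus TCP [0.4 4.1] medZ 0.06495974605973306
```

move_arm --motion "0 0 0.03 0;0 0 0.08 0;0.01 0.04 0.12 0;0.02 0.1 0.12 0;0.03 0.16 0.12 0;0.05 0.22 0.12 0;0.06 0.28 0.12 0;0.08 0.34 0.12 0;0.09 0.4 0.12 0;0.1 0.444 0.12 0"

```text
clock: 46.75
position: [0.6459, 0.225, 0.1523]
ee_rot: [0.036, 0.706, -0.036, 0.706]
ft_force: [0.1, -0.3, -3.1]
grip_width: 0.575
```

move_arm --motion "0 0 0 0;0 0 -0.04 0;0 0 -0.06 0;0 0 -0.07 0;0 0 -0.075 0;0 0 -0.08 0;0 0 -0.085 0;0 0 -0.088 0;0 0 -0.088 0"

```text
clock: 47.88
position: [0.6464, 0.2217, 0.0642]
ee_rot: [0.037, 0.706, -0.037, 0.706]
ft_force: [0.5, 0.2, -3.4]
grip_width: 0.573
```

```bash
python3 st.py
```

```text
47.88 [0.6464 0.2217 0.0642] tilt [-0.0002 -0.    ] jaw -5.96 j [-0.07  0.63 -0.47  1.44  0.3   1.14 -0.69] F [ 0.5  0.2 -3.4] g 48.7
```

move_arm --motion "0.001 0 -0.005 0;0.001 0 -0.01 0;0.001 0 -0.014 0;0.001 0 -0.017 0;0.001 0 -0.02 0;0.001 0 -0.02 0"

```text
clock: 48.62
position: [0.6475, 0.2218, 0.0459]
ee_rot: [0.037, 0.706, -0.037, 0.706]
ft_force: [-7.1, -2.8, 8.4]
grip_width: 0.57
```

```bash
python3 st.py
```

```text
48.62 [0.6475 0.2218 0.0459] tilt [ 0.0004 -0.0002] jaw -5.96 j [-0.07  0.65 -0.47  1.45  0.31  1.11 -0.7 ] F [-7.1 -2.8  8.4] g 48.4
```

move_arm --motion "0 0 0 0;0 0 0 0;0 0 0 0;0 0 0.04 0;0 0 0.1 0;-0.02 -0.05 0.13 0;-0.04 -0.1 0.13 0;-0.07 -0.15 0.13 0;-0.09 -0.2 0.13 0;-0.11 -0.26 0.13 0" --grip 0.75

```text
clock: 49.88
position: [0.537, -0.0386, 0.1746]
ee_rot: [0.036, 0.706, -0.036, 0.707]
ft_force: [-0.0, -0.7, 0.8]
grip_width: 0.752
```

move_arm --motion "-0.02 -0.05 0 0;-0.04 -0.1 0 0;-0.06 -0.15 0 0;-0.086 -0.196 0 0;-0.086 -0.196 0 0;-0.086 -0.196 0 0"

```text
clock: 50.62
position: [0.4521, -0.2331, 0.1745]
ee_rot: [0.037, 0.706, -0.037, 0.706]
ft_force: [-0.9, 0.9, -0.1]
grip_width: 0.754
```

```bash
python3 st.py; python3 tops.py|head -8;  python3 meas.py w9
```

```text
50.62 [ 0.4521 -0.2331  0.1745] tilt [0.0006 0.0002] jaw -5.94 j [ 0.66  0.14 -0.3   1.83  0.04  1.18  0.25] F [-0.9  0.9 -0.1] g 64.0
0.065 [357.4 151.9] 253 r 9.3 xy [ 0.6794 -0.2274] [ 0.6803 -0.2275] z 0.0641 [248. 236. 222.]
0.065 [359.  233.7] 156 r 8.6 xy [ 0.4498 -0.2273] [ 0.4495 -0.2232] z 0.0644 [244. 233. 218.]
0.075 [308.  155.2] 181 r 8.1 xy [ 0.671  -0.0875] [ 0.6708 -0.0874] z 0.0741 [121. 118. 114.]
0.075 [197.3 165.3] 239 r 8.9 xy [0.6465 0.2236] [0.647  0.2241] z 0.0766 [248. 240. 225.]
0.075 [226.3 167.8] 239 r 8.8 xy [0.639  0.1426] [0.6387 0.1424] z 0.0765 [249. 239. 225.]
0.075 [255.2 169.9] 240 r 8.9 xy [0.6314 0.0611] [0.6311 0.0612] z 0.0762 [248.5 239.  225. ]
0.075 [164.1 188.6] 388 r 21.1 xy [0.5861 0.3234] [0.5821 0.3164] z 0.073 [251. 251. 237.]
0.075 [137.6 190.3] 122 r 10.0 xy [0.5734 0.3865] [0.5784 0.3908] z 0.0731 [252. 252. 239.]
short [ 0.679  -0.2283] 0.0255 [491, 153, 40, 50, 1546]
short [ 0.4508 -0.2328] 0.0245 [244, 175, 61, 61, 2861]
short [ 0.4452 -0.3691] 0.0214 [258, 321, 51, 24, 394]
shortB [ 0.6676 -0.0894] 0.0229 [484, 5, 40, 49, 1437]
```

View pics/w9.png

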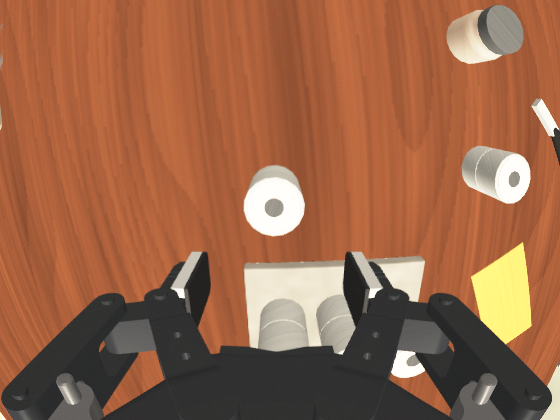

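move_arm --motion "-0.001 -0.001 -0.06 0;-0.001 -0.001 -0.11 0;-0.001 -0.001 -0.135 0;-0.001 -0.001 -0.142 0;-0.001 -0.001 -0.142 0;-0.001 -0.001 -0.142 0"

```text
clock: 51.48
position: [0.4517, -0.2348, 0.0336]
ee_rot: [0.036, 0.705, -0.037, 0.707]
ft_force: [-0.1, 0.3, -0.6]
grip_width: 0.751
```

move_arm --motion "0 0 0 0;0 0 0 0;0 0 0 0;0 0 0 0" --grip 0.4

```text
clock: 51.98
position: [0.4513, -0.2349, 0.0337]
ee_rot: [0.037, 0.706, -0.037, 0.707]
ft_force: [-2.3, 1.2, 7.8]
grip_width: 0.572
```

```bash
python3 st.py; python3 held.py .065
```

```text
51.98 [ 0.4513 -0.2349  0.0337] tilt [ 0.0013 -0.0009] jaw -5.96 j [ 0.64  0.31 -0.28  1.96  0.11  0.89  0.2 ] F [-2.3  1.2  7.8] g 48.6
held [ 0.4519 -0.2284] 0.0152 [236, 251, 83, 70, 4023] minus TCP [0.6 6.6] medZ 0.06500472937048649
```

```bash
cat > held2.py <<'E'
from meas import *
import sys
zt=float(sys.argv[1]); o=get_obs(); p,d,info=snap("wrist","held"); P=cloud("wrist",d,info); Z=P[:,:,2]
m=(abs(Z-zt)<.0035)&(abs(P[:,:,0]-o["position"][0])<.03); m[:200]=0; m[:,:200]=0; m[:,350:]=0
m=cv2.morphologyEx(m.astype(np.uint8),cv2.MORPH_OPEN,np.ones((9,9),np.uint8))
for cc,r,s in comps(m,zt,info,1500): print("held",np.round(cc,4),round(r,4),s.tolist(),"minus TCP",np.round((cc-o["position"][:2])*1000,1))
E
python3 held2.py .065
```

```text
held [ 0.4513 -0.233 ] 0.0243 [214, 240, 125, 105, 10108] minus TCP [0.1 2. ]
```

move_arm --motion "0 0 0.03 0;0 0 0.08 0;0.01 0.04 0.12 0;0.02 0.1 0.12 0;0.04 0.16 0.12 0;0.06 0.22 0.12 0;0.08 0.28 0.12 0;0.09 0.34 0.12 0;0.098 0.386 0.12 0;0.098 0.386 0.12 0"

```text
clock: 53.32
position: [0.5478, 0.1564, 0.1524]
ee_rot: [0.035, 0.706, -0.034, 0.706]
ft_force: [-0.2, -1.1, -4.0]
grip_width: 0.568
```

move_arm --motion "0 0 0 0;0 0 -0.04 0;0 0 -0.06 0;0 0 -0.07 0;0 0 -0.075 0;0 0 -0.08 0;0 0 -0.085 0;0 0 -0.088 0;0 0 -0.088 0"

```text
clock: 54.45
position: [0.5486, 0.1514, 0.0642]
ee_rot: [0.037, 0.706, -0.037, 0.706]
ft_force: [0.4, 0.8, -4.5]
grip_width: 0.57
```

```bash
python3 st.py
```

```text
54.45 [0.5486 0.1514 0.0642] tilt [-0.0002 -0.0001] jaw -5.95 j [ 0.1   0.42 -0.55  1.77  0.25  1.02 -0.64] F [ 0.4  0.8 -4.5] g 48.4
```

move_arm --motion "0.001 0 -0.005 0;0.001 0 -0.01 0;0.001 0 -0.014 0;0.001 0 -0.017 0;0.001 0 -0.02 0;0.001 0 -0.02 0"

```text
clock: 55.2
position: [0.5498, 0.1514, 0.0457]
ee_rot: [0.037, 0.706, -0.037, 0.706]
ft_force: [-6.9, -3.2, 12.6]
grip_width: 0.57
```

```bash
python3 st.py
```

```text
55.2 [0.5498 0.1514 0.0457] tilt [ 0.0003 -0.0007] jaw -5.96 j [ 0.1   0.45 -0.54  1.78  0.27  0.99 -0.65] F [-6.9 -3.2 12.6] g 48.4
```

move_arm --motion "0 0 0 0;0 0 0 0;0 0 0 0;0 0 0.04 0;0 0 0.1 0;0.02 -0.05 0.13 0;0.04 -0.1 0.13 0;0.06 -0.15 0.13 0;0.08 -0.2 0.13 0;0.1 -0.26 0.13 0" --grip 0.75

```text
clock: 56.45
position: [0.6502, -0.1087, 0.1745]
ee_rot: [0.036, 0.706, -0.036, 0.706]
ft_force: [0.3, 0.7, 0.7]
grip_width: 0.75
```

move_arm --motion "0.01 -0.05 0 0;0.02 -0.1 0 0;0.031 -0.121 0 0;0.031 -0.121 0 0;0.031 -0.121 0 0"

```text
clock: 57.08
position: [0.6805, -0.2275, 0.1742]
ee_rot: [0.037, 0.706, -0.036, 0.706]
ft_force: [0.3, 0.3, -0.2]
grip_width: 0.75
```

```bash
python3 st.py; python3 tops.py|head -8;  python3 meas.py w10
```

```text
57.08 [ 0.6805 -0.2275  0.1742] tilt [-0.0001  0.0009] jaw -5.89 j [ 0.5   0.6  -0.38  1.23  0.22  1.35  0.03] F [ 0.3  0.3 -0.2] g 63.8
0.065 [354.7 152. ] 167 r 9.0 xy [ 0.6802 -0.2266] [ 0.6801 -0.2201] z 0.064 [241. 229. 211.]
0.075 [307.8 155.2] 185 r 8.2 xy [ 0.6712 -0.0873] [ 0.6708 -0.0869] z 0.0746 [119. 116. 112.]
0.075 [197.4 165.4] 237 r 8.9 xy [0.6465 0.2236] [0.647  0.2239] z 0.0766 [247. 238. 223.]
0.075 [226.2 167.6] 239 r 8.8 xy [0.6385 0.1422] [0.6391 0.1424] z 0.0765 [247. 237. 222.]
0.075 [255.2 169.9] 241 r 8.8 xy [0.6315 0.061 ] [0.6312 0.061 ] z 0.0761 [247. 237. 223.]
0.075 [138.7 193.1] 198 r 15.3 xy [0.5709 0.3718] [0.5704 0.3874] z 0.0729 [251. 251. 238.]
0.075 [222.4 199.3] 243 r 8.8 xy [0.5489 0.1525] [0.5494 0.1528] z 0.0763 [247. 238. 223.]
0.102 [151.3 190.1] 270 r 16.7 xy [0.5725 0.3434] [0.5735 0.3439] z 0.1091 [124. 124. 119.]
tall [ 0.5146 -0.3815] 0.0211 [116, 362, 29, 32, 544]
short [ 0.6827 -0.2282] 0.0245 [248, 176, 62, 60, 2861]
shortB [ 0.6717 -0.0895] 0.0224 [214, 2, 62, 58, 2778]
```

View pics/w10.png

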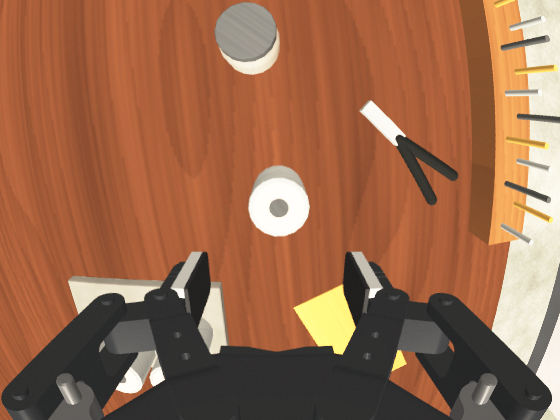

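move_arm --motion "0.001 -0.001 -0.06 0;0.001 -0.001 -0.11 0;0.001 -0.001 -0.135 0;0.001 -0.001 -0.142 0;0.001 -0.001 -0.142 0;0.001 -0.001 -0.142 0"

```text
clock: 57.92
position: [0.6825, -0.23, 0.0343]
ee_rot: [0.036, 0.705, -0.037, 0.707]
ft_force: [-0.1, 0.2, -0.3]
grip_width: 0.751
```

move_arm --motion "0 0 0 0;0 0 0 0;0 0 0 0;0 0 0 0" --grip 0.4

```text
clock: 58.42
position: [0.6824, -0.2302, 0.0341]
ee_rot: [0.037, 0.705, -0.037, 0.707]
ft_force: [-0.8, 0.4, 6.8]
grip_width: 0.57
```

```bash
python3 st.py; python3 held2.py .065
```

```text
58.42 [ 0.6824 -0.2302  0.0341] tilt [ 0.0024 -0.0007] jaw -5.97 j [ 0.5   0.72 -0.36  1.35  0.26  1.12  0.  ] F [-0.8  0.4  6.8] g 48.4
held [ 0.6825 -0.228 ] 0.0242 [214, 239, 125, 105, 9963] minus TCP [0.1 2.2]
```

move_arm --motion "0 0 0.03 0;0 0 0.08 0;-0.01 0.03 0.12 0;-0.04 0.08 0.12 0;-0.06 0.13 0.12 0;-0.08 0.18 0.12 0;-0.1 0.23 0.12 0;-0.12 0.27 0.12 0;-0.141 0.3 0.12 0;-0.141 0.3 0.12 0"

```text
clock: 59.72
position: [0.5389, 0.0731, 0.1526]
ee_rot: [0.035, 0.706, -0.035, 0.706]
ft_force: [0.6, 0.0, -3.0]
grip_width: 0.572
```

move_arm --motion "0 0 0 0;0 0 -0.04 0;0 0 -0.06 0;0 0 -0.07 0;0 0 -0.075 0;0 0 -0.08 0;0 0 -0.085 0;0 0 -0.088 0;0 0 -0.088 0"

```text
clock: 60.85
position: [0.5404, 0.0701, 0.0643]
ee_rot: [0.037, 0.706, -0.037, 0.706]
ft_force: [-0.5, -0.0, -3.5]
grip_width: 0.57
```

```bash
python3 st.py
```

```text
60.85 [0.5404 0.0701 0.0643] tilt [-0.0001 -0.0001] jaw -5.95 j [ 0.24  0.37 -0.53  1.83  0.22  1.   -0.48] F [-0.5 -0.  -3.5] g 48.4
```

move_arm --motion "0 0 -0.005 0;0 0 -0.01 0;0 0 -0.014 0;0 0 -0.017 0;0 0 -0.02 0;0 0 -0.02 0"

```text
clock: 61.6
position: [0.5405, 0.0701, 0.046]
ee_rot: [0.036, 0.706, -0.037, 0.706]
ft_force: [-10.3, -2.7, 18.7]
grip_width: 0.573
```

```bash
python3 st.py
```

```text
61.6 [0.5405 0.0701 0.046 ] tilt [ 0.     -0.0009] jaw -5.96 j [ 0.23  0.39 -0.52  1.84  0.23  0.97 -0.49] F [-10.3  -2.7  18.7] g 48.7
```

move_arm --motion "0 0 0 0;0 0 0 0;0 0 0 0;0 0 0.04 0;0 0 0.1 0;0 0 0.16 0;0 0 0.21 0;0.03 0 0.24 0;0.03 0 0.24 0;0.03 0 0.24 0" --grip 0.75

```text
clock: 62.85
position: [0.5699, 0.0702, 0.2832]
ee_rot: [0.037, 0.707, -0.037, 0.706]
ft_force: [-0.1, -0.1, 0.4]
grip_width: 0.747
```

```bash
python3 st.py; python3 tops.py;python3 meas.py w11; python3 valve.py; python3 - <<'E'
from h import *
snap("scene","s11")
E
```

```text
62.85 [0.5699 0.0702 0.2832] tilt [-0.0016  0.0001] jaw -5.94 j [ 0.26  0.24 -0.55  1.49  0.13  1.44 -0.4 ] F [-0.1 -0.1  0.4] g 63.5
0.075 [308.  155.3] 194 r 8.2 xy [ 0.6711 -0.0877] [ 0.6705 -0.0876] z 0.0744 [122. 119. 114.]
0.075 [165.5 180.5] 144 r 10.7 xy [0.6017 0.3135] [0.605 0.313] z 0.0729 [251. 251. 238.]
0.075 [167.8 194.2] 167 r 12.5 xy [0.5667 0.3092] [0.5661 0.3055] z 0.0732 [251. 251. 237.]
0.102 [266.8 103.3] 133 r 8.6 xy [0.812 0.025] [0.8152 0.0256] z 0.0853 [230. 228. 219.]
0.102 [151.3 190.2] 269 r 16.7 xy [0.5725 0.3434] [0.5734 0.344 ] z 0.1094 [127. 127. 122.]
0.102 [417.6 189.2] 300 r 10.1 xy [ 0.5638 -0.3795] [ 0.5646 -0.3797] z 0.1038 [246. 237. 222.]
0.102 [417.  210.9] 308 r 10.3 xy [ 0.504  -0.3747] [ 0.5055 -0.3747] z 0.1039 [247.  237.  222.5]
0.102 [417.4 233.9] 309 r 10.1 xy [ 0.4438 -0.3721] [ 0.444  -0.3724] z 0.1043 [248. 238. 223.]
hole [0.5581 0.2316] 0.0277 [229, 22, 49, 44, 1666]
shortB [0.647  0.2227] 0.0243 [311, 15, 46, 44, 1546]
shortB [0.5502 0.152 ] 0.0241 [228, 86, 46, 46, 1656]
shortB [0.639  0.1421] 0.0242 [311, 87, 47, 46, 1612]
shortB [0.5412 0.0715] 0.0242 [228, 161, 46, 44, 1549]
shortB [0.6319 0.0615] 0.0241 [312, 162, 44, 43, 1487]
bar c [0.57165311 0.34033174] pointer heading 175.09272816750996 valve deg 1.0927281675099607 224
[0.56963294 0.07008619 0.28326412] x [-1.76025821e-03 -2.92701201e-04 -9.99998408e-01] jaw heading -5.938339635027245 j7 -0.399981174667142
```

View pics/w11.png

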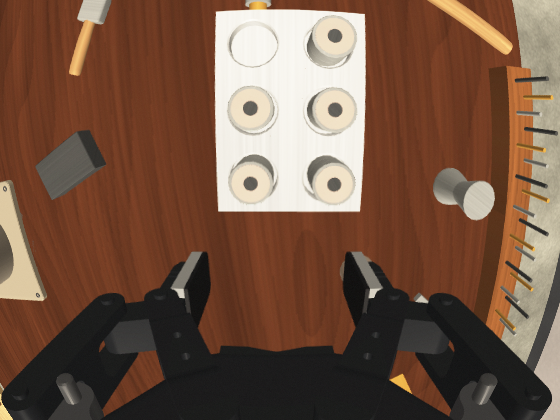

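View pics/s11.png

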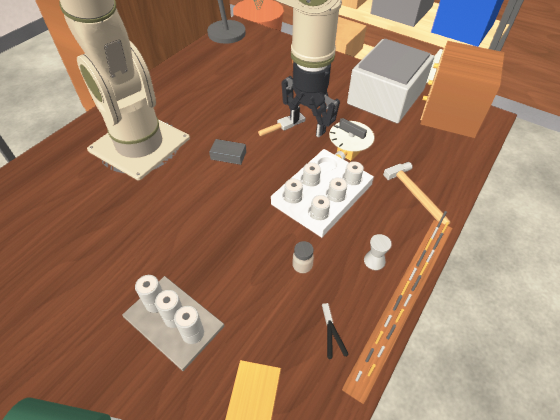

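All five short flasks are seated: their tops read z≈0.0765, and 0.077 would be fully down. The three talls stand on the board, the jar is upright and the valve is still shut. Last job is opening the valve.

move_arm --motion "0 0.04 0 -0.16;0 0.09 0 -0.34;0 0.14 0 -0.52;0 0.19 0 -0.7;0.005 0.24 0 -0.88;0.005 0.273 0 -1.06;0.005 0.273 0 -1.24;0.005 0.273 0 -1.42;0.005 0.273 0 -1.57;0.005 0.273 0 -1.57"

```text
clock: 64.3
position: [0.5752, 0.343, 0.2839]
ee_rot: [-0.525, -0.474, 0.525, -0.474]
ft_force: [-0.1, -0.4, -0.4]
grip_width: 0.75
```

move_arm --motion "0 0 -0.05 0;0 0 -0.09 0;0 0 -0.09 0;0 0 -0.09 0"

```text
clock: 64.8
position: [0.5761, 0.3435, 0.1963]
ee_rot: [0.525, 0.474, -0.524, 0.474]
ft_force: [-0.1, -0.2, -0.2]
grip_width: 0.753
```

```bash
python3 st.py; python3 - <<'E'
from h import *
snap("wrist","w12")
E
```

```text
64.8 [0.5761 0.3435 0.1963] tilt [0.0017 0.0012] jaw -95.82 j [-0.31  0.48 -0.42  1.36  0.2   1.34 -2.4 ] F [-0.1 -0.2 -0.2] g 64.0
```

View pics/w12.png

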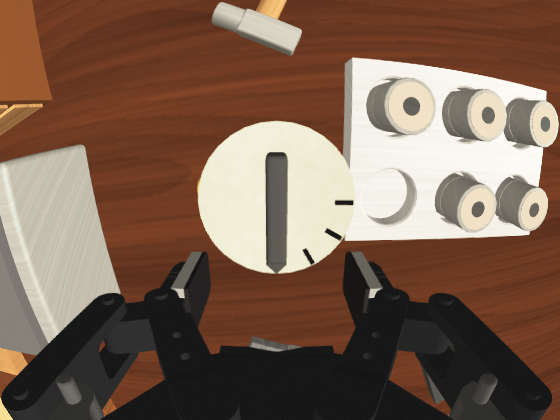

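The bar is vertical at col 276, pointing down at (276,270), so it is aligned with the jaws. Descending to pinch it.

move_arm --motion "-0.001 0 -0.05 0;-0.001 0 -0.09 0;-0.001 0 -0.108 0;-0.001 0 -0.113 0;-0.001 0 -0.113 0;-0.001 0 -0.113 0"

```text
clock: 65.6
position: [0.5753, 0.3437, 0.0831]
ee_rot: [0.526, 0.473, -0.524, 0.474]
ft_force: [-0.1, 0.2, 0.4]
grip_width: 0.752
```

move_arm --motion "0 0 0 0;0 0 0 0;0 0 0 0;0 0 0 0;0 0 0 0;0 0 0 0" --grip 0.1 --force 70

```text
clock: 66.35
position: [0.5747, 0.3439, 0.0818]
ee_rot: [0.526, 0.474, -0.524, 0.474]
ft_force: [0.8, 5.1, 3.2]
grip_width: 0.178
```

```bash
python3 st.py; python3 -c "
from h import *
print(get_obs()['torque'])"
```

```text
66.35 [0.5747 0.3439 0.0818] tilt [0.0009 0.0013] jaw -95.89 j [-0.31  0.57 -0.41  1.48  0.24  1.14 -2.44] F [0.8 5.1 3.2] g 15.1
[ 1.00758097 -0.32389967 -0.08109064]
```

move_arm --motion "0 0 0 0.15;0 0 0 0.3;0 0 0 0.45;0 0 0 0.6;0 0 0 0.75;0 0 0 0.9;0 0 0 1.0;0 0 0 1.047;0 0 0 1.047;0 0 0 1.047"

```text
clock: 67.6
position: [0.5747, 0.344, 0.0819]
ee_rot: [0.218, 0.673, -0.217, 0.673]
ft_force: [1.4, 5.1, 2.9]
grip_width: 0.177
```

```bash
python3 st.py; python3 -c "
from h import *
print(get_obs()['torque'])"
```

```text
67.6 [0.5747 0.344  0.0819] tilt [0.001  0.0014] jaw -35.88 j [-0.18  0.62 -0.6   1.47  0.36  1.17 -1.47] F [1.4 5.1 2.9] g 15.1
[ 1.04738768 -0.35227521  0.16510038]
```

move_arm --motion "0 0 0 0;0 0 0 0;0 0 0 0;0 0 0.03 0;0 0 0.09 0;0 0 0.12 0;0 0 0.12 0" --grip 0.75

```text
clock: 68.47
position: [0.5754, 0.3437, 0.2043]
ee_rot: [0.219, 0.671, -0.217, 0.674]
ft_force: [0.5, 0.3, -0.8]
grip_width: 0.75
```

```bash
python3 st.py; cat > vang.py <<'E'
from h import *
p,d,info=snap("wrist","w13"); P=cloud("wrist",d,info); X,Y,Z=P[:,:,0],P[:,:,1],P[:,:,2]
D=np.hypot(X-.575,Y-.344)
b=(Z>.105)&(Z<.12)&(D<.055); v,u=np.nonzero(b); w=onplane("wrist",np.stack([u,v],1),.113,info)[:,:2]
c0=w.mean(0); e=np.linalg.svd(w-c0)[2][0]; h=np.degrees(np.arctan2(e[1],e[0])); print("bar heading mod180",h%180,"-> valve",(h-174)%180)
m=((Z<.08)&(Z>.06)&(D<.066)&(p.max(2)<110)).astype(np.uint8)
n,l,s,c=cv2.connectedComponentsWithStats(m)
for i in range(1,n):
    if s[i,4]>8:
        q=onplane("wrist",[c[i]],.073,info)[0]; print(np.round(c[i]),s[i,4],"mark heading->valve",(np.degrees(np.arctan2(q[1]-.344,q[0]-.575))-174)%360, np.hypot(q[0]-.575,q[1]-.344))
E
python3 vang.py
```

```text
68.47 [0.5754 0.3437 0.2043] tilt [0.004  0.0021] jaw -35.94 j [-0.17  0.52 -0.64  1.34  0.31  1.37 -1.43] F [ 0.5  0.3 -0.8] g 63.7
bar heading mod180 54.42907090186958 -> valve 60.42907090186958
[220. 229.] 68 mark heading->valve 359.43340100669275 0.057978200091988646
[244. 251.] 66 mark heading->valve 29.34143509975246 0.05745744158056232
[306. 251.] 63 mark heading->valve 89.83786039419732 0.057256531639713
```

View pics/w13.png

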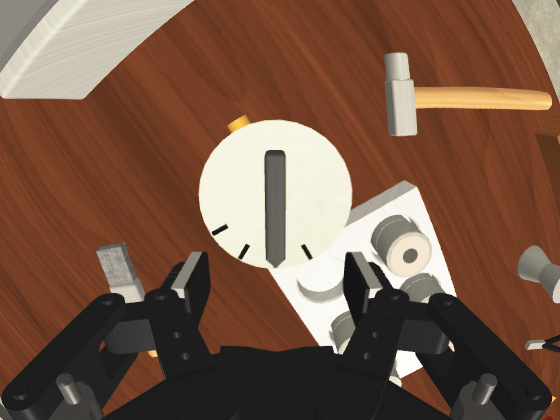

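The bar covers the 60° mark, with the 0, 30 and 90 marks still visible, and it reads 60.4°. I'll move the arm clear and run a final check.

move_arm --motion "0 0 0.05 0;0 0 0.1 0;0 0 0.1 0;0 0 0.1 0"

```text
clock: 69.03
position: [0.5742, 0.3426, 0.2994]
ee_rot: [0.217, 0.673, -0.219, 0.672]
ft_force: [-0.5, 0.7, -0.9]
grip_width: 0.748
```

```bash
python3 st.py; python3 tops.py; python3 - <<'E'
from h import *
snap("scene","s14")
E
```

```text
69.03 [0.5742 0.3426 0.2994] tilt [-0.0018 -0.0016] jaw -35.93 j [-0.18  0.48 -0.64  1.19  0.28  1.56 -1.4 ] F [-0.5  0.7 -0.9] g 63.6
0.075 [308.  155.4] 192 r 8.2 xy [ 0.6703 -0.0873] [ 0.6702 -0.0876] z 0.0741 [119. 117. 113.]
0.075 [197.3 165.5] 242 r 8.8 xy [0.6467 0.2237] [0.6467 0.224 ] z 0.0761 [247.  238.5 224. ]
0.075 [226.1 167.8] 237 r 8.9 xy [0.6389 0.1425] [0.6387 0.1428] z 0.0764 [248. 238. 223.]
0.075 [255.2 169.7] 235 r 8.8 xy [0.6314 0.061 ] [0.6316 0.0612] z 0.0768 [248. 239. 224.]
0.075 [156.9 178.9] 146 r 15.3 xy [0.5981 0.3341] [0.6099 0.3374] z 0.0727 [251. 250. 237.]
0.075 [222.5 199.3] 244 r 8.9 xy [0.5487 0.1524] [0.5492 0.1524] z 0.0766 [247. 238. 224.]
0.075 [251.5 202.2] 244 r 8.9 xy [0.5401 0.0713] [0.5399 0.0716] z 0.0761 [248. 238. 224.]
0.102 [267.1 103.7] 125 r 8.3 xy [0.8125 0.0256] [0.8141 0.0251] z 0.0851 [228. 225. 216.]
0.102 [153.2 191. ] 178 r 17.2 xy [0.5739 0.3421] [0.5712 0.3388] z 0.1107 [124.  122.  116.5]
0.102 [417.6 189.2] 299 r 10.1 xy [ 0.5638 -0.3795] [ 0.5646 -0.3798] z 0.1042 [244. 235. 219.]
0.102 [417.  210.9] 304 r 10.3 xy [ 0.504  -0.3747] [ 0.5057 -0.3748] z 0.1041 [246. 235. 221.]
0.102 [417.3 233.9] 312 r 10.3 xy [ 0.4438 -0.3716] [ 0.4441 -0.3722] z 0.1043 [246.5 236.  221. ]
```

View pics/s14.png

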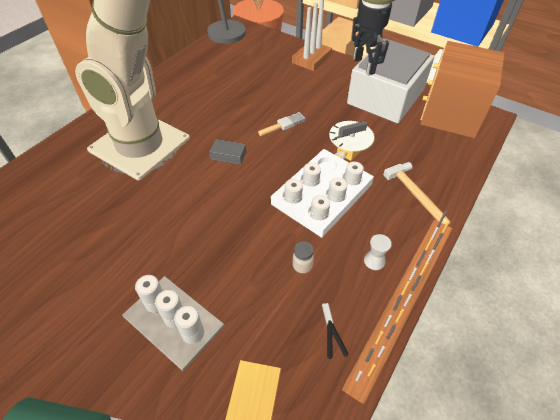

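The picture shows five shorts in the block, three talls on the board around (147–188, 290–325), the jar upright at (303,257), and the arm clear of everything. Handing in.

```bash
python3 -c "
from workcell import *
print(hand_in())"
```

```text
the job is handed in; nothing more can be done
None
```

The changeover is done and handed in at about 69 s on the robot's clock, in the order asked. I shut the valve to its stop and moved the three tall flasks from the block to the grey board. Then I put all five short flasks in their own pockets, opened the valve to 60° and let go.

What the last checks showed:
- **Short flasks:** their tops read 76–77 mm above the bench, and 77 mm is fully down. One was knocked about 4 cm aside during the run; I measured it again before picking it up.
- **Tall flasks:** all three stand upright within the board's edges, with tops reading about 104 mm (105 mm expected).
- **Jar:** upright, and it did not move.
- **Valve:** at the end the handle read 60.4° and covered the 60° mark. Before opening, while shut, it read 1.1° from the top camera; the stop was felt when I shut it, and the needle lay on the zero mark.

**Disagreement:** the two cameras and the gripper's own position differed by 2–5 mm. I centred the first short flask in the jaws to correct for this, and every short flask then went down to the pocket floor without catching.

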